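Refit a fume extractor's filter cover and spin its wing nut snug

ROBOT

A 6-joint arm with a two-finger parallel gripper is mounted at the origin on a cart in front of the work surface, level with it; the furniture and walls round the work are solid. World frame = base frame: x ahead of the robot, y to its left, z up, the work surface at z = 0. Lengths are in m, angles in rad, forces in N, time in s.
With the tool pointing down it reaches from about 0.35 to 0.975 m from the base axis. Payload 4.9 kg.
Tool frame: the origin (TCP) lies at the very end of the fingers, on their centre line; the grasp point (between the pads) lies 19 mm behind it; z points along the fingers, y is the line along which they close (so a half turn about z gives the same grasp; the last joint's range is limited). The gripper opens to 85 mm and grips with 20 to 120 N. Pads are 22 mm wide; open, the fingers measure 114 mm over their backs; the gripper's body (76 mm by 85 mm) begins 54 mm behind the grasp point. The pads swing forward as they close: fully open they stand 13 mm farther back than shut.
Start: joints at [1.006, 0.053, 1.613, -0, 1.476, -0.119], TCP at [0.269, 0.564, 0.231] pointing down, gripper open.
Joint ranges: [-3.01, 3.01], [-1.01, 2.22], [0.06, 2.58], [-1.02, 4.17], [0.09, 2.62], [-3.14, 3.14]. Speed limits (rad/s): [2.57, 2.57, 3.14, 3.14, 3.14, 3.14].

INTERFACE

Orientations are given as a unit quaternion [w, x, y, z].
In Python, from plant import state, optics, ticket, nets gives the robot as it stands. The module is installed in compiled form; this text tells all that it offers.
- The arm moves only by the shell command python3 -m inch 'ROWS' [OPENING]. ROWS is JSON, a list of rows, each an object of numbers: "dx", "dy", "dz": the shift along the tool's x, y, z as a fraction of full scale; "rx", "ry", "rz": the turn, a rotation vector about the tool's x, y, z as a fraction of full scale. In form: [{"dx": .., "dy": .., "dz": .., "rx": .., "ry": .., "rz": ..}, ...]. A call has 1 to 5 rows; each row is the pose to reach, as a shift and turn from the pose commanded when the call began, along the tool's axes at that moment; what a row does not reach only later rows make up. Full scale, the value 1, is 0.8 m for a shift and 1.5 rad for a turn. A row lasts 1/10 s, in which the tool goes at most 50 mm and 8.59 degrees, less where a joint would pass 70% of its speed; a pose out of reach is approached as far as the arm can. A call with a number of a shift or a turn outside -1 to 1 is refused whole. A call with a gripper value outside its range is refused whole. OPENING is the opening, from -1 (shut) to 1 (fully open), set as the call begins (- or left out, the last holds). The fingers move at their own pace and stop on an object; the grip force is fixed at half the most. Time passes only in rows, so rows that repeat a pose let the fingers close. It gives the time, the measured TCP pose, the force, the opening and the grip force at its end, in the units of the state.
- state(): the state, without advancing time (a new reading comes with each control period).
- optics.grab_frame(name): name is "scene" or "top"; returns the picture (384x512x3 uint8, red, green, blue); there is no depth.
- optics.camera_info(name): a dict with "fx", "fy", "cx", "cy" (pixels), "R" (3x3) and "t" (3): a world point X has camera coordinates R X + t. Camera axes: x right, y down, z forward; pixel columns grow to the right and rows downward; lengths in m; the calibration is good to about 2 mm. A picture is of the moment at which its call begins. camera_info takes no time and is no camera call.
- ticket.job_done(): hands the job in; it is judged then, once.
Trained networks look in the newest picture that a camera, given by its name, has taken for a name from the list of things; names that differ only in an ending like _2 or _b are one class to them, and where a whole thing is asked for, a point or a joint stands for the part that bears it (a point fixed in the world has none). Each returns a list of dicts, best first, with "confidence" (0 to 1); they miss things now and then, are a little off and sometimes report something else, mostly with a low value. They report only what shows in the picture. A call takes as long as a camera call. They do not tell look-alikes from the thing itself.
- nets.boxes_of(camera, name): "bbox" ([centre column, centre row, width, height] in pixels, round what is visible of it).
- nets.outline_of(camera, name): "pixels" (384x512 bool, what is visible of it) and "bbox" ([centre column, centre row, width, height] in pixels, round what is visible of it).
The state is a dict: "time": time; "joint_pos": joint angles; "joint_vel": joint speeds; "joint_efforts": joint torques, N m; "tool_pos": TCP position; "tool_rot": TCP orientation; "contact_force": force on the tool from outside, world axes, zero at the start; "ft_torque": the same for the moment, N m; "gripper_width": opening from 0.0 (shut) to 1.0 (fully open); "grasp_force": force on a finger pad.
Only numpy, scipy, OpenCV 4.12 (cv2) and the standard library are available. Lean on these libraries where they do the work, as an engineer would, in place of code of your own. Each camera call takes 0.05 s, during which the arm holds its last target. There are 200 camera calls.

TASK

The filter of the bench fume extractor has just been changed: put its white cover back over the centre stud, gently, so that it sits level on the black gasket, then start the red wing nut on the stud and spin it down on the cover until it is snug, finger-tight but not forced. Leave the flux bottle and the red-handled pliers where they are.

Things in the scene. Friction and masses are not known exactly. Their poses are not given: they have to be found in the camera images.
- extractor: Grey fume extractor, fixed: body 140 (x) x 190 (y) x 70 mm; origin centred on its underside, z up, louvres and switch on the -x face. On it stands a steel collar, 110 x 160 mm outside, around the pleated white filter; a black rubber gasket lies along its edge. On the vertical axis through the origin rises a steel stud with a coarse thread. The cover fits with its long side along y.
- gasket_top (a point): Centre of the gasket's top, 94 mm above the extractor's origin. The gasket is 112 x 162 mm outside and springy: about 5 N a mm, up to 6.5 mm; the bare cover sinks into it by 0.7 mm. The nut is snug when it has pressed the cover 1 to 5 mm further down; turning it then takes a rising torque, some 0.05 N m more than before.
- thread_start (a point): Where the thread begins, on the stud's axis, 127 mm above the extractor's origin. Below: right-hand two-start thread, 20.4 mm over the crests, 18 mm advance a turn, tightened clockwise seen from above, holds where it is left; up-and-down play of the nut 2 mm. Above: plain pilot end, 12 mm thick.
- stud_tip (a point): Rounded tip of the stud, 139.5 mm above the extractor's origin.
- cover: White metal cover, a shallow pan, 0.35 kg, right side up: 124 (x) x 174 (y) mm outside, top face at z = 18 mm; origin at the centre of the skirt's lower edge, z up; a half turn makes no difference. Inside 115 x 165 mm, 14 mm deep, so it goes over collar and gasket with 1.5 to 2.5 mm to spare a side. At rest on the gasket its origin is 79 mm above the extractor's.
- cover_boss (a point): Centre of the top of the cover's square boss, 38 mm above the cover's origin. The boss is 48 x 48 mm, sides along the cover's x and y, 20 mm high, good to take the cover by; a 27 mm hole for the stud goes right through. The nut's flange bears on it.
- wing_nut: Red wing nut, 0.1 kg, 41 mm high, origin at the centre of its underside, z along the bore from its steel flange to the wings, x along the wings. Flange 44 mm across, z = 0 to 9 mm. It starts on its side on the table: wings level, y up, z pointing roughly at the robot and dipping 10 degrees. Centre of mass 11 mm up; set on its flange's rim and let go, it drops on its base if it leans under 55 degrees.
- nut_grip (a point): Point on the nut's axis, 24 mm above its underside. Round it a red plastic block, 32 (x) x 34 (y) mm, z = 9 to 38 mm, with flat faces at y = +-17 mm; wings 13 mm thick (y), z = 13 to 41 mm, end flat at x = +-32 mm, 64 mm apart.
- nut_lugs (a point): Point on the nut's axis, 3.5 mm above its underside, between the lowest of the lugs in its 21.8 mm bore (15 mm between tips). Pushed over the pilot end it stops on the thread's beginning, underside 119 to 126 mm above the extractor's origin, and catches within half a turn clockwise under a light push; then it can be let go.
- flux_bottle: White bottle with a dark green cap, 47 mm wide, 94 mm high, loose, standing behind the work; origin under its centre. To be left alone.
- grozing_pliers: Pliers with red handles, 188 mm long, loose, lying flat; origin under its centre. To be left alone.
Things that resemble listed ones, but are neither listed nor needed, are in the scene too. Of the things shaped like the wing_nut, the red one is meant.

How it is judged:
At the end, for the whole second after the job is handed in: The cover sits level on the gasket over the collar, centred within 5 mm and not crushed into it; the wing nut stands straight on the stud's thread, centred within 4 mm, and presses on the cover with 4 to 30 N (snug); both are at rest (horizontal distance between cover and extractor below 0.005 m and z of cover in the frame of extractor between 0.072 and 0.0795 m and angle between cover's own z axis and vertical below 0.03 rad and horizontal distance between wing_nut and extractor below 0.004 m and angle between wing_nut's own z axis and vertical below 0.05 rad and contact force between wing_nut and cover between 4 and 30 N and linear speed of each of wing_nut, cover below 0.005 m/s); the robot touches nothing.
It fails at once if the wing nut is forced: it presses on the cover with more than 40 N (contact force between wing_nut and cover above 40 N).
It fails at once if the cover is dropped or forced on the extractor (over 50 N between them) (contact force between cover and extractor above 50 N).
It fails at once if the flux bottle or the pliers are moved by more than 20 mm (distance of any of flux_bottle, grozing_pliers from where it was at the start of the episode above 0.02 m).
It also fails if it takes over 72 s, if anything falls off the work surface, if the arm or the gripper's body presses on something with over 40 N, if the wrist force passes 120 N, or if a joint passes its speed limit or range.

## Working session

There is one attempt and no reset: what is moved stays moved. The work goes in short steps, Python scripts to look and compute and a shell command to move; the robot and the scene stay as the last step left them, time stands still between calls to the robot, and variables do not carry over. Pictures are saved under pics/ and viewed, at most 10 in all, crops included, and the job is handed in when it is done.

```bash
mkdir -p pics
python3 - <<'E'
from plant import state, optics, nets
import cv2,numpy as np
s=state();print({k:np.round(v,3) for k,v in s.items()})
for c in("scene","top"):
    im=optics.grab_frame(c);cv2.imwrite(f"pics/{c}0.png",cv2.resize(im[:,:,::-1],(800,600),interpolation=cv2.INTER_CUBIC))
    cv2.imwrite(f"pics/raw_{c}0.png",im[:,:,::-1])
    i=optics.camera_info(c);print(c,{k:np.round(v,4).tolist() for k,v in i.items()})
    for n in("extractor","cover","wing_nut","cover_boss","flux_bottle","grozing_pliers"):
        print(n,[(np.round(d["bbox"]).tolist(),round(d["confidence"],2)) for d in nets.boxes_of(c,n)])
E
```

```text
{'time': np.float64(0.0), 'joint_pos': array([ 1.006,  0.053,  1.614, -0.   ,  1.476, -0.119]), 'joint_vel': array([-0.001, -0.001,  0.002, -0.002,  0.003, -0.   ]), 'joint_efforts': array([-1.0000e-03, -3.9367e+01, -3.7018e+01, -0.0000e+00,  7.0000e-03,
        0.0000e+00]), 'tool_pos': array([0.269, 0.563, 0.23 ]), 'tool_rot': array([-0.   ,  0.221,  0.975, -0.001]), 'contact_force': array([ 0.14 , -0.006,  0.066]), 'ft_torque': array([-0.005, -0.044,  0.008]), 'grasp_force': np.float64(0.0), 'gripper_width': np.float64(1.001)}
scene {'fx': 469.8984, 'fy': 469.8984, 'cx': 253.83, 'cy': 194.652, 'R': [[-0.1011, 0.9948, -0.0128], [0.8276, 0.077, -0.5561], [-0.5522, -0.0668, -0.831]], 't': [0.0018, -0.4444, 1.7333]}
extractor [([272.0, 211.0, 70.0, 67.0], 0.61)]
cover [([153.0, 205.0, 70.0, 45.0], 0.64)]
wing_nut [([386.0, 202.0, 23.0, 21.0], 0.58), ([344.0, 183.0, 23.0, 15.0], 0.49), ([374.0, 159.0, 18.0, 16.0], 0.47)]
cover_boss [([155.0, 208.0, 66.0, 44.0], 0.74), ([152.0, 165.0, 57.0, 18.0], 0.47)]
flux_bottle []
grozing_pliers [([151.0, 163.0, 58.0, 19.0], 0.77), ([273.0, 214.0, 68.0, 58.0], 0.74), ([153.0, 207.0, 70.0, 46.0], 0.64), ([343.0, 184.0, 17.0, 22.0], 0.37)]
top {'fx': 483.0965, 'fy': 483.0965, 'cx': 248.219, 'cy': 195.7517, 'R': [[-0.0215, -0.9998, 0.0033], [-0.9793, 0.0204, -0.2013], [0.2011, -0.0076, -0.9795]], 't': [0.0739, 0.5873, 1.4984]}
extractor [([235.0, 187.0, 62.0, 54.0], 0.82)]
cover [([340.0, 189.0, 56.0, 40.0], 0.59)]
wing_nut [([170.0, 230.0, 15.0, 18.0], 0.8), ([138.0, 264.0, 17.0, 26.0], 0.76), ([135.0, 217.0, 16.0, 18.0], 0.57)]
cover_boss [([339.0, 190.0, 56.0, 41.0], 0.94)]
flux_bottle [([275.0, 147.0, 16.0, 17.0], 0.55)]
grozing_pliers [([354.0, 237.0, 50.0, 29.0], 0.68)]
```

View pics/scene0.png

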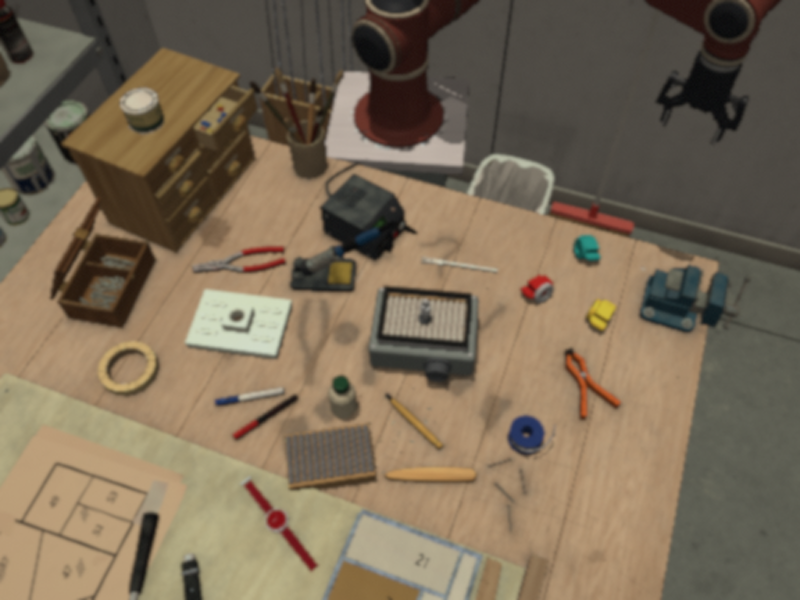

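View pics/top0.png

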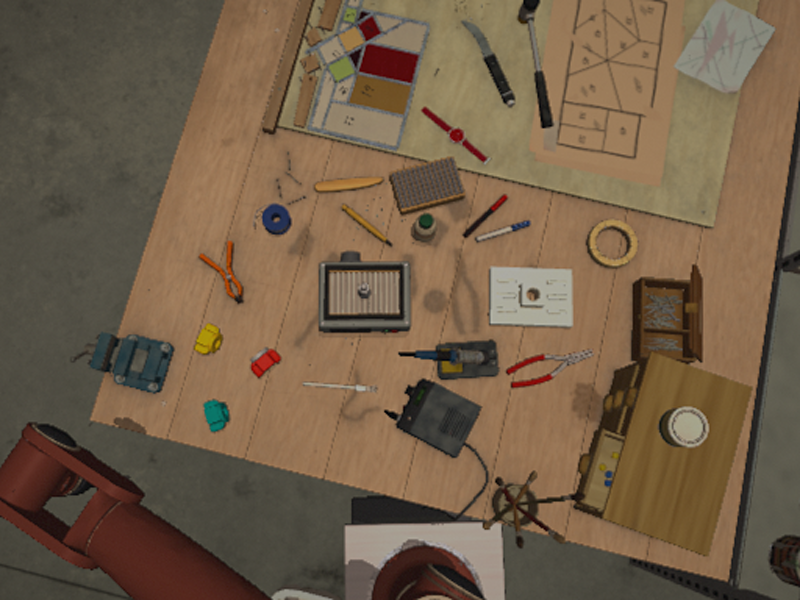

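Run:
```python
import cv2,numpy as np
a=cv2.imread("pics/raw_scene0.png")[130:245,100:420];b=cv2.imread("pics/raw_top0.png")[130:290,110:390]
cv2.imwrite("pics/crop_s.png",cv2.resize(a,(800,288),interpolation=cv2.INTER_CUBIC))
b1=cv2.resize(b,(800,457),interpolation=cv2.INTER_CUBIC)
cv2.imwrite("pics/crop_t.png",b1)
a=cv2.imread("pics/raw_scene0.png")[140:230,320:420];b=cv2.imread("pics/raw_top0.png")[195:285,110:210]
cv2.imwrite("pics/crop_n.png",np.hstack([cv2.resize(a,(400,360),interpolation=cv2.INTER_CUBIC),cv2.resize(b,(400,360),interpolation=cv2.INTER_CUBIC)]))
```

```text
(no output)
```

View pics/crop_n.png

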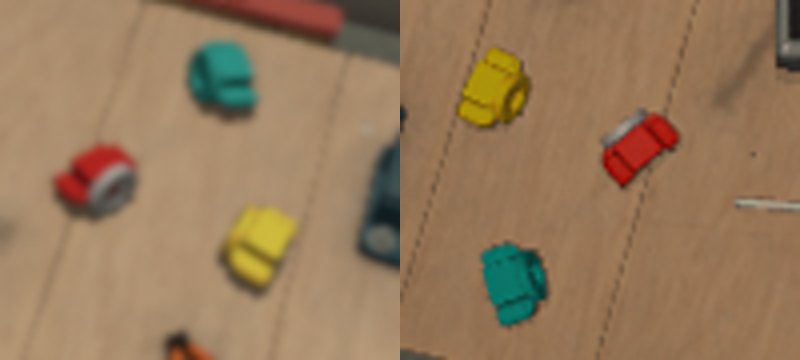

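View pics/crop_t.png

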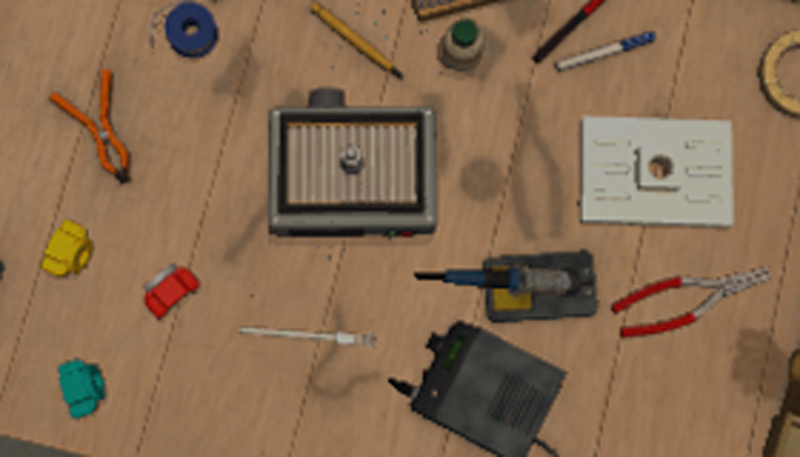

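The candidates for the nut, in the top picture, are red (170,230), yellow (135,217) and teal (138,264). Only the red one with the steel flange fits, and its flange faces away from the robot, as described. The cover is at top (339,190) with its boss hole at (341,189). The extractor is at (234,188), the pliers at (354,237) and the bottle at (273,145). Next I fit poses.

```bash
cat > h.py <<'E'
import numpy as np,cv2
from scipy.optimize import minimize
from scipy.spatial.transform import Rotation as Ro
from plant import optics
CI={c:optics.camera_info(c) for c in("scene","top")}
def proj(c,X):
    i=CI[c];p=np.asarray(X)@np.array(i["R"]).T+np.array(i["t"])
    return np.c_[i["fx"]*p[:,0]/p[:,2]+i["cx"],i["fy"]*p[:,1]/p[:,2]+i["cy"]]
def rect(a,b,z,n=60):
    t=np.linspace(-.5,.5,n);o=np.ones(n)
    return np.r_[np.c_[t*a,o*b/2,o*z],np.c_[t*a,-o*b/2,o*z],np.c_[o*a/2,t*b,o*z],np.c_[-o*a/2,t*b,o*z]]/1e3
def grad(im):
    g=cv2.GaussianBlur(im,(0,0),.8).astype(np.float32)
    return np.sqrt(sum(cv2.Sobel(g,cv2.CV_32F,*d)**2 for d in((1,0),(0,1))).sum(2))
def place(P,x,y,yaw,z=0): return Ro.from_euler('z',yaw).apply(P)+[x,y,z]
def score(G,P,q,z=0):
    s=0
    for c in G:
        p=proj(c,place(P,*q[:3],z)).astype(np.float32)
        v=cv2.remap(G[c],p[:,:1].copy(),p[:,1:].copy(),cv2.INTER_LINEAR)
        s+=np.sqrt(v).mean()
    return s
def fit(G,P,q0,z=0,r=(.02,.02,.15)):
    rng=np.random.default_rng(0);best=max((q0+rng.uniform(-1,1,3)*r for _ in range(1500)),key=lambda q:score(G,P,q,z))
    m=minimize(lambda u:-score(G,P,best+u*np.array([.004,.004,.03]),z),np.zeros(3),method="Nelder-Mead",options=dict(initial_simplex=np.r_[np.zeros((1,3)),np.eye(3)]))
    return best+m.x*np.array([.004,.004,.03]),-m.fun
def ray(c,u,v,z):
    i=CI[c];R=np.array(i["R"]);C=-R.T@np.array(i["t"]);d=R.T@[(u-i["cx"])/i["fx"],(v-i["cy"])/i["fy"],1]
    return C+d*(z-C[2])/d[2]
E
python3 - <<'E'
from h import *
I={c:cv2.imread(f"pics/raw_{c}0.png") for c in CI}
G={c:grad(I[c]) for c in I}
Pe=np.r_[rect(140,190,70),rect(112,162,94)];Pc=np.r_[rect(124,174,18),rect(48,48,38)]
e0=np.r_[ray("top",234,188,.08)[:2],0];c0=np.r_[ray("top",339.5,190,.01)[:2],0]
for nm,P,q in(("ext",Pe,e0),("cov",Pc,c0)):
    for cs in(("scene","top"),("top",),("scene",)):
        f=fit({c:G[c] for c in cs},P,q);print(nm,cs,np.round(f[0],4),round(float(f[1]),2))
# stud tip estimate: bright blob, hole
print("ext ray",e0,"cov",c0)
# nut: silhouette IoU fit
b=lambda x,y,z0,z1:np.array([[i*x,j*y,k] for i in(-1,1) for j in(-1,1) for k in(z0,z1)])/1e3
t=np.linspace(0,2*np.pi,40);fl=np.r_[np.c_[22*np.cos(t),22*np.sin(t),0*t],np.c_[22*np.cos(t),22*np.sin(t),0*t+9]]/1e3
red=[b(16,17,9,38),b(32,6.5,13,41)]
def pts(Q,q):
    h=q[2];zz=np.array([np.cos(h)*np.cos(.1745),np.sin(h)*np.cos(.1745),-np.sin(.1745)])
    xx=np.cross([0,0,1],zz);xx/=np.linalg.norm(xx);yy=np.cross(zz,xx)
    return Q@np.array([xx,yy,zz])+[q[0],q[1],.0232]
S=4;M={}
for c,(u,v) in(("top",(170,230)),("scene",(344,183))):
    x=I[c].astype(int);m=((x[:,:,2]>110)&(x[:,:,2]>2.2*x[:,:,1])&(x[:,:,2]>2.2*x[:,:,0])).astype(np.uint8)
    w=np.zeros_like(m);w[v-18:v+18,u-18:u+18]=1;m*=w
    M[c]=m;print(c,"red px",m.sum(),np.argwhere(m).mean(0))
def cost(q,cs=("top","scene")):
    s=0
    for c in cs:
        r=np.zeros((384*S,512*S),np.uint8)
        for Q in red: cv2.fillConvexPoly(r,cv2.convexHull(np.round((proj(c,pts(Q,q))+.5)*S).astype(np.int32)),1)
        u,v=((170,230) if c=="top" else (344,183));sl=np.s_[(v-25)*S:(v+25)*S,(u-25)*S:(u+25)*S]
        a=r[sl]>0;g=cv2.resize(M[c].astype(np.float32)[v-25:v+25,u-25:u+25],None,fx=S,fy=S)>.5
        if c=="scene":
            f=np.zeros_like(r);cv2.fillConvexPoly(f,cv2.convexHull(np.round((proj(c,pts(fl,q))+.5)*S).astype(np.int32)),1);a&=~(f[sl]>0)
        s+=1-(a&g).sum()/(a|g).sum()
    return s
p=ray("top",170,230,.02)
for cs in(("top","scene"),("top",)):
    best=min(((minimize(lambda u:cost([p[0]+u[0]*.01,p[1]+u[1]*.01,h0+u[2]*.2],cs),np.zeros(3),method="Nelder-Mead",options=dict(initial_simplex=np.r_[np.zeros((1,3)),np.eye(3)],maxiter=120)),h0) for h0 in(-2.7,-2.3,-2.0,3.0)),key=lambda k:k[0].fun)
    o,h0=best;q=np.r_[p[:2]+o.x[:2]*.01,h0+o.x[2]*.2];print("nut",cs,np.round(q,4),round(o.fun,3),"grip pt",np.round(pts(np.array([[0,0,.024]]),q),4))
E
```

```text
ext ('scene', 'top') [ 0.6127  0.1111 -0.0146] 30.55
ext ('top',) [ 0.6042  0.1109 -0.0141] 15.58
ext ('scene',) [ 0.609   0.1123 -0.0055] 15.12
cov ('scene', 'top') [ 0.6118 -0.2441 -0.0564] 28.3
cov ('top',) [ 0.6136 -0.2449 -0.0524] 14.24
cov ('scene',) [ 0.6101 -0.2428 -0.055 ] 14.97
ext ray [0.61070301 0.10645605 0.        ] cov [ 0.61214065 -0.24416375  0.        ]
top red px 168 [231.51785714 169.21428571]
scene red px 108 [182.5462963  341.52777778]
nut ('top', 'scene') [0.5019 0.3367 3.8377] 0.591 grip pt [[0.4838 0.3215 0.019 ]]
nut ('top',) [ 0.504   0.3377 -2.4658] 0.164 grip pt [[0.4856 0.3229 0.019 ]]
```

```bash
cat >> h.py <<'E'
def goto(pos,az,tilt=None,heading=0,parts=1,rot=True):
    """shift/turn in move units from the measured pose; az=azimuth of tool y; tilt leans the approach towards heading"""
    from plant import state
    s=state();R=Ro.from_quat(np.roll(s["tool_rot"],-1));
    T=Ro.from_matrix(np.c_[[np.sin(az),-np.cos(az),0],[np.cos(az),np.sin(az),0],[0,0,-1]])
    if tilt: T=Ro.from_rotvec(tilt*np.array([np.sin(heading),-np.cos(heading),0]))*T
    d=R.inv().apply(np.array(pos)-s["tool_pos"]);r=(R.inv()*T).as_rotvec()
    if abs(r[2])>np.pi/2 : print("note big turn")
    print("at",np.round(s["tool_pos"],4),"shift/parts",np.round(d/.8/parts,4),"|mm|",round(np.linalg.norm(d)*1e3),"turn",np.round(r/1.5,4),"deg",round(np.degrees(np.linalg.norm(r))))
E
python3 - <<'E'
from h import *
goto([.612,-.244,.231],-.055,parts=4)
E
```

```text
Traceback (most recent call last):
  File "h.py", line 34, in goto
    T=Ro.from_matrix(np.c_[[np.sin(az),-np.cos(az),0],[np.cos(az),np.sin(az),0],[0,0,-1]])
  File "scipy/spatial/transform/_rotation.pyx", line 1143, in scipy.spatial.transform._rotation.Rotation.from_matrix
ValueError: Non-positive determinant (left-handed or null coordinate frame) in rotation matrix 0: [[-0.05497228  0.99848788  0.        ]
 [-0.99848788 -0.05497228  0.        ]
 [ 0.          0.         -1.        ]].
```

```bash
sed -i 's/\[np.sin(az),-np.cos(az),0\],\[np.cos(az)/[-np.sin(az),np.cos(az),0],[np.cos(az)/' h.py
python3 - <<'E'
from h import *
goto([.612,-.244,.231],-.055,parts=4)
E
```

```text
at [0.2695 0.5639 0.2314] shift/parts [-2.054e-01 -1.816e-01  1.000e-04] |mm| 878 turn [ 0.     -0.      0.7867] deg 68
```

```bash
m="python3 -m inch"
$m '[{"dx":-0.205,"dy":-0.182},{"dx":-0.205,"dy":-0.182},{"dx":-0.205,"dy":-0.182},{"dx":-0.205,"dy":-0.182},{"dx":-0.205,"dy":-0.182}]' 1
$m '[{"dx":-0.205,"dy":-0.182},{"dx":-0.205,"dy":-0.182},{"dx":-0.205,"dy":-0.182},{"dx":-0.205,"dy":-0.182},{"dx":-0.205,"dy":-0.182}]'
$m '[{"dx":-0.205,"dy":-0.182},{"dx":-0.205,"dy":-0.182},{"dx":-0.205,"dy":-0.182},{"dx":-0.205,"dy":-0.182},{"dx":-0.205,"dy":-0.182}]'
$m '[{"dx":-0.205,"dy":-0.182,"rz":0.5},{"dx":-0.205,"dy":-0.182,"rz":0.5},{"dx":-0.205,"dy":-0.182,"rz":0.5},{"dx":-0.205,"dy":-0.182,"rz":0.5},{"dx":-0.205,"dy":-0.182,"rz":0.5}]'
python3 - <<'E'
from h import *
goto([.612,-.244,.07],-.055)
I=optics.grab_frame("top")[:,:,::-1];J=optics.grab_frame("scene")[:,:,::-1]
cv2.imwrite("pics/raw_t1.png",I);cv2.imwrite("pics/raw_s1.png",J)
G={"top":grad(I),"scene":grad(J)}
for P,n in((rect(140,190,70),"body"),(rect(112,162,94),"gasket out"),(rect(102,152,94),"in?")):
  for c in G: 
    f=fit({c:G[c]},P,np.array([.61,.111,-.01]),r=(.012,.012,.05));print(n,c,np.round(f[0],4),f[1])
E
```

```text
at [0.2695 0.5639 0.2314] shift/parts [-0.8217 -0.7266  0.2017] |mm| 892 turn [ 0.     -0.      0.7867] deg 68
body top [ 0.6048  0.1113 -0.003 ] 15.05023193359375
body scene [0.6109 0.1144 0.0033] 14.225422859191895
gasket out top [ 0.6122  0.1109 -0.0202] 18.612361907958984
gasket out scene [ 0.6072  0.1119 -0.0151] 16.74040412902832
in? top [ 0.6185  0.1058 -0.0174] 19.565092086791992
in? scene [ 0.6079  0.1067 -0.0151] 19.272159576416016validation failed for argument at $[0]...
validation failed for argument at $[0]...
validation failed for argument at $[0]...
validation failed for argument at $[0]...
```

```bash
m="python3 -m inch"
$m '[{"dx":-0.205,"dy":-0.182,"dz":0,"rx":0,"ry":0,"rz":0}]' 1; $m '[{"dx":-0.205,"dy":-0.182,"dz":0.0,"rx":0.0,"ry":0.0,"rz":0.0}]' 1.0;python3 -m inch --help
```

```text
time: 0.9
tool_pos: [0.2876, 0.5201, 0.2309]
tool_rot: [-0.001, 0.219, 0.976, 0.0]
contact_force: [1.9, -1.0, 0.4]
gripper_width: 0.999
grasp_force: 0.0
time: 1.0
tool_pos: [0.3082, 0.4712, 0.231]
tool_rot: [0.0, 0.22, 0.976, -0.0]
contact_force: [0.6, 0.1, 0.7]
gripper_width: 1.003
grasp_force: 0.0invalid input: not JSON, or not a number
```

```bash
m="python3 -m inch"
$m '[{"dx":-0.234,"dy":-0.207,"dz":0,"rx":0,"ry":0,"rz":0},{"dx":-0.234,"dy":-0.207,"dz":0,"rx":0,"ry":0,"rz":0},{"dx":-0.234,"dy":-0.207,"dz":0,"rx":0,"ry":0,"rz":0},{"dx":-0.234,"dy":-0.207,"dz":0,"rx":0,"ry":0,"rz":0},{"dx":-0.234,"dy":-0.207,"dz":0,"rx":0,"ry":0,"rz":0}]' 1 | head -2
$m '[{"dx":-0.234,"dy":-0.207,"dz":0,"rx":0,"ry":0,"rz":0},{"dx":-0.234,"dy":-0.207,"dz":0,"rx":0,"ry":0,"rz":0},{"dx":-0.234,"dy":-0.207,"dz":0,"rx":0,"ry":0,"rz":0},{"dx":-0.234,"dy":-0.207,"dz":0,"rx":0,"ry":0,"rz":0},{"dx":-0.234,"dy":-0.207,"dz":0,"rx":0,"ry":0,"rz":0}]' | head -2
$m '[{"dx":-0.26,"dy":-0.23,"dz":0,"rx":0,"ry":0,"rz":0.5},{"dx":-0.26,"dy":-0.23,"dz":0,"rx":0,"ry":0,"rz":0.5},{"dx":-0.26,"dy":-0.23,"dz":0,"rx":0,"ry":0,"rz":0.5},{"dx":-0.26,"dy":-0.23,"dz":0,"rx":0,"ry":0,"rz":0.5},{"dx":-0.26,"dy":-0.23,"dz":0,"rx":0,"ry":0,"rz":0.5}]'
python3 - <<'E'
from h import *
goto([.612,-.244,.07],-.055)
E
```

```text
time: 1.5
tool_pos: [0.4062, 0.2398, 0.2316]
time: 2.0
tool_pos: [0.5038, 0.0094, 0.2317]
time: 2.5
tool_pos: [0.6014, -0.2208, 0.2314]
tool_rot: [0.0, 0.566, 0.825, 0.0]
contact_force: [0.6, 0.7, 0.5]
gripper_width: 0.999
grasp_force: 0.0
at [ 0.6014 -0.2208  0.2314] shift/parts [-0.0318  0.0019  0.2017] |mm| 163 turn [2.000e-04 1.000e-04 2.823e-01] deg 24
```

```bash
m="python3 -m inch"
$m '[{"dx":-0.0318,"dy":0.0019,"dz":0.1,"rx":0,"ry":0,"rz":0.2823},{"dx":-0.0318,"dy":0.0019,"dz":0.18,"rx":0,"ry":0,"rz":0.2823},{"dx":-0.0318,"dy":0.0019,"dz":0.2,"rx":0,"ry":0,"rz":0.2823},{"dx":-0.0318,"dy":0.0019,"dz":0.2,"rx":0,"ry":0,"rz":0.2823},{"dx":-0.0318,"dy":0.0019,"dz":0.2,"rx":0,"ry":0,"rz":0.2823}]'
$m '[{"dx":0,"dy":0,"dz":0.03,"rx":0,"ry":0,"rz":0},{"dx":0,"dy":0,"dz":0.05,"rx":0,"ry":0,"rz":0},{"dx":0,"dy":0,"dz":0.0625,"rx":0,"ry":0,"rz":0},{"dx":0,"dy":0,"dz":0.0625,"rx":0,"ry":0,"rz":0},{"dx":0,"dy":0,"dz":0.0625,"rx":0,"ry":0,"rz":0}]'
$m '[{"dx":0,"dy":0,"dz":0,"rx":0,"ry":0,"rz":0},{"dx":0,"dy":0,"dz":0,"rx":0,"ry":0,"rz":0},{"dx":0,"dy":0,"dz":0,"rx":0,"ry":0,"rz":0},{"dx":0,"dy":0,"dz":0,"rx":0,"ry":0,"rz":0},{"dx":0,"dy":0,"dz":0,"rx":0,"ry":0,"rz":0}]' -1
```

```text
time: 3.0
tool_pos: [0.6098, -0.2409, 0.0685]
tool_rot: [-0.003, 0.723, 0.691, -0.001]
contact_force: [0.4, 0.2, 1.0]
gripper_width: 1.004
grasp_force: 0.0
time: 3.5
tool_pos: [0.6122, -0.242, 0.0224]
tool_rot: [0.001, 0.724, 0.69, 0.0]
contact_force: [0.7, 0.6, 0.6]
gripper_width: 1.003
grasp_force: 0.0
time: 4.0
tool_pos: [0.6124, -0.2422, 0.0225]
tool_rot: [0.001, 0.724, 0.69, 0.0]
contact_force: [0.1, -0.5, 4.1]
gripper_width: 0.544
grasp_force: 65.2
```

```bash
m="python3 -m inch"
$m '[{"dx":0,"dy":0,"dz":-0.02,"rx":0,"ry":0,"rz":0},{"dx":0,"dy":0,"dz":-0.07,"rx":0,"ry":0,"rz":0},{"dx":0,"dy":0,"dz":-0.13,"rx":0,"ry":0,"rz":0},{"dx":0,"dy":0,"dz":-0.19,"rx":0,"ry":0,"rz":0},{"dx":0,"dy":0,"dz":-0.22,"rx":0,"ry":0,"rz":0}]'
python3 - <<'E'
from h import *
goto([.610,.1095,.195],-.0175)
E
```

```text
time: 4.5
tool_pos: [0.6129, -0.2425, 0.2031]
tool_rot: [0.003, 0.724, 0.69, 0.001]
contact_force: [0.8, -0.5, -1.4]
gripper_width: 0.546
grasp_force: 64.4
at [ 0.6129 -0.2425  0.2031] shift/parts [ 0.4393 -0.0249  0.0088] |mm| 352 turn [ 0.0039  0.0019 -0.0206] deg 2
```

```bash
m="python3 -m inch"
$m '[{"dx":0.03,"dy":0,"dz":0,"rx":0,"ry":0,"rz":0},{"dx":0.08,"dy":-0.002,"dz":0,"rx":0,"ry":0,"rz":0},{"dx":0.14,"dy":-0.005,"dz":0,"rx":0,"ry":0,"rz":0},{"dx":0.2,"dy":-0.01,"dz":0,"rx":0,"ry":0,"rz":0},{"dx":0.26,"dy":-0.015,"dz":0,"rx":0,"ry":0,"rz":0}]'|head -2
$m '[{"dx":0.06,"dy":-0.002,"dz":0,"rx":0,"ry":0,"rz":0},{"dx":0.11,"dy":-0.004,"dz":0,"rx":0,"ry":0,"rz":-0.01},{"dx":0.15,"dy":-0.008,"dz":0,"rx":0,"ry":0,"rz":-0.02},{"dx":0.18,"dy":-0.01,"dz":0,"rx":0,"ry":0,"rz":-0.02},{"dx":0.18,"dy":-0.01,"dz":0,"rx":0,"ry":0,"rz":-0.02}]'
$m '[{"dx":0,"dy":0,"dz":0,"rx":0,"ry":0,"rz":0},{"dx":0,"dy":0,"dz":0,"rx":0,"ry":0,"rz":0}]'
python3 - <<'E'
from h import *
from plant import state
I=optics.grab_frame("top")[:,:,::-1];J=optics.grab_frame("scene")[:,:,::-1]
cv2.imwrite("pics/raw_t2.png",I);cv2.imwrite("pics/raw_s2.png",J)
s=state();print(np.round(s["tool_pos"],4),np.round(s["tool_rot"],4),s["contact_force"],s["ft_torque"])
z=s["tool_pos"][2]-.0225
G={"top":grad(I),"scene":grad(J)}
for c in G:
  for nm,P in(("top edge",rect(124,174,18)),("both edges",np.r_[rect(124,174,18),rect(124,174,0)[60:240]] if c=="x" else np.r_[rect(124,174,18),rect(48,48,38)])):
    f=fit({c:G[c]},P,np.r_[s["tool_pos"][:2],-.0175],z=z,r=(.012,.012,.05));print(nm,c,np.round(f[0],4),f[1])
  c0=grad(cv2.imread(f"pics/raw_{c}0.png"))
  for nm,P in(("gasket",rect(112,162,94)),("body",rect(140,190,70)),("ring",np.r_[rect(112,162,94),rect(102,152,94)]),("collar-ring2",np.r_[rect(112,162,94),rect(98,148,94)])):
    f=fit({c:c0},P,np.array([.61,.111,-.0175]),r=(.012,.012,.05));print("ext",nm,c,np.round(f[0],4),f[1])
def ov(c,im,P,z,q,x0,y0,w=70,hh=52):
    u,v=proj(c,place(np.array([[0,0,.09]]),*q))[0].astype(int);S=8 if 0 else 6
    u0,v0=u-w//2*1-0,v-hh//2
    return u0,v0
out=[]
for c,im in(("top",cv2.imread("pics/raw_top0.png")),("scene",cv2.imread("pics/raw_scene0.png"))):
    q=[.610,.1112,-.0175];u,v=proj(c,place(np.array([[0,0,.09]]),*q))[0].astype(int)
    cr=cv2.resize(im[v-45:v+45,u-50:u+50],None,fx=4,fy=4,interpolation=cv2.INTER_CUBIC)
    for P,col in((rect(140,190,70),(0,255,0)),(rect(112,162,94),(0,0,255)),(np.array([[0,0,.1395]]),(255,0,255))):
        for p in proj(c,place(P,*q)): cv2.circle(cr,tuple(np.round((p+.5-[u-50,v-45])*4).astype(int)),1,col,-1)
    out.append(cr)
cv2.imwrite("pics/ov.png",np.hstack(out))
E
```

```text
time: 5.0
tool_pos: [0.6085, -0.0317, 0.1968]
time: 5.5
tool_pos: [0.6074, 0.1138, 0.1967]
tool_rot: [-0.001, 0.712, 0.702, -0.0]
contact_force: [0.1, -0.7, -3.3]
gripper_width: 0.543
grasp_force: 64.2
time: 5.7
tool_pos: [0.6083, 0.1099, 0.197]
tool_rot: [-0.0, 0.714, 0.7, -0.0]
contact_force: [-0.3, -0.6, -3.1]
gripper_width: 0.544
grasp_force: 64.2
[0.6086 0.1097 0.1971] [-1.000e-04  7.141e-01  7.000e-01 -3.000e-04] [ 0.98304157 -0.39893378 -2.71479302] [-0.02583117  0.01248566  0.00294576]
top edge top [ 0.6088  0.1105 -0.0231] 12.53023910522461
both edges top [0.6045 0.1065 0.0387] 12.380444526672363
ext gasket top [ 0.5986  0.1107 -0.0088] 18.180614471435547
ext body top [ 0.6046  0.1113 -0.0029] 15.051249504089355
ext ring top [ 0.6195  0.1107 -0.0118] 16.6317138671875
ext collar-ring2 top [ 0.611   0.1112 -0.025 ] 16.908884048461914
top edge scene [ 0.6072  0.1093 -0.0338] 16.329069137573242
both edges scene [ 0.6067  0.1093 -0.0387] 14.65423583984375
ext gasket scene [ 0.6071  0.1118 -0.0125] 16.724943161010742
ext body scene [6.109e-01 1.145e-01 1.000e-04] 14.21729564666748
ext ring scene [ 0.6075  0.1093 -0.0159] 16.927282333374023
ext collar-ring2 scene [ 0.6075  0.1123 -0.0187] 17.035755157470703
```

View pics/ov.png

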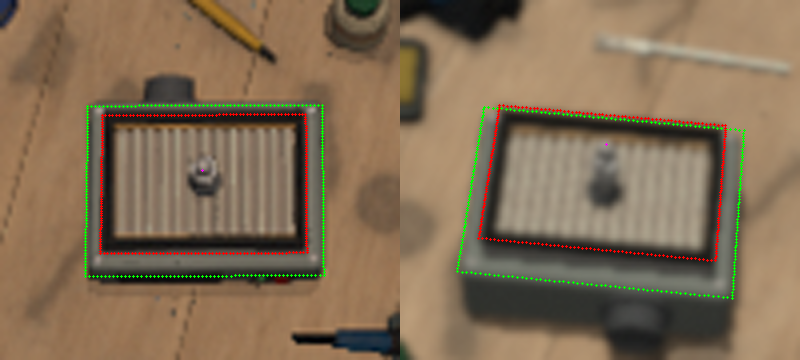

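```bash
m="python3 -m inch"
$m '[{"dx":0.0026,"dy":0.0016,"dz":0.03,"rx":0,"ry":0,"rz":0},{"dx":0.0026,"dy":0.0016,"dz":0.07,"rx":0,"ry":0,"rz":0},{"dx":0.0026,"dy":0.0016,"dz":0.09,"rx":0,"ry":0,"rz":0},{"dx":0.0026,"dy":0.0016,"dz":0.09,"rx":0,"ry":0,"rz":0},{"dx":0.0026,"dy":0.0016,"dz":0.09,"rx":0,"ry":0,"rz":0}]'
$m '[{"dx":0,"dy":0,"dz":0.004,"rx":0,"ry":0,"rz":0},{"dx":0,"dy":0,"dz":0.008,"rx":0,"ry":0,"rz":0},{"dx":0,"dy":0,"dz":0.012,"rx":0,"ry":0,"rz":0},{"dx":0,"dy":0,"dz":0.014,"rx":0,"ry":0,"rz":0},{"dx":0,"dy":0,"dz":0.014,"rx":0,"ry":0,"rz":0}]'
python3 -c "
from plant import state;s=state();print(s['contact_force'],s['ft_torque'],s['tool_pos'])"
```

```text
time: 6.3
tool_pos: [0.6098, 0.1122, 0.1251]
tool_rot: [-0.0, 0.714, 0.7, -0.001]
contact_force: [0.1, 0.2, -2.5]
gripper_width: 0.539
grasp_force: 64.4
time: 6.8
tool_pos: [0.6108, 0.1129, 0.1153]
tool_rot: [0.001, 0.714, 0.701, 0.001]
contact_force: [-0.1, 0.2, 0.8]
gripper_width: 0.547
grasp_force: 64.8
[-0.12578738  0.18800685  0.80709191] [-0.11971504 -0.19288611  0.04528868] [0.61081333 0.11292058 0.11533137]
```

```bash
m="python3 -m inch"
$m '[{"dx":0,"dy":0.001,"dz":-0.005,"rx":0,"ry":0,"rz":0},{"dx":-0.0012,"dy":0.002,"dz":-0.005,"rx":0,"ry":0,"rz":0},{"dx":-0.0012,"dy":0.002,"dz":-0.005,"rx":0,"ry":0,"rz":0}]'
$m '[{"dx":0,"dy":0,"dz":0.003,"rx":0,"ry":0,"rz":0},{"dx":0,"dy":0,"dz":0.005,"rx":0,"ry":0,"rz":0},{"dx":0,"dy":0,"dz":0.007,"rx":0,"ry":0,"rz":0},{"dx":0,"dy":0,"dz":0.008,"rx":0,"ry":0,"rz":0}]'
python3 -c "
from plant import state;s=state();print(s['contact_force'],s['ft_torque'],s['tool_pos'])"
```

```text
time: 7.1
tool_pos: [0.6113, 0.1117, 0.1177]
tool_rot: [-0.0, 0.714, 0.701, -0.0]
contact_force: [1.0, -0.6, -3.4]
gripper_width: 0.54
grasp_force: 64.4
time: 7.5
tool_pos: [0.6116, 0.1118, 0.1115]
tool_rot: [0.0, 0.714, 0.701, 0.0]
contact_force: [1.1, -0.4, -3.0]
gripper_width: 0.544
grasp_force: 64.5
[ 1.1277082  -0.41060138 -3.04485189] [-0.06375294 -0.19097733  0.04456866] [0.6116224  0.11176809 0.11145823]
```

```bash
m="python3 -m inch"
$m '[{"dx":0,"dy":0,"dz":0.003,"rx":0,"ry":0,"rz":0},{"dx":0,"dy":0,"dz":0.006,"rx":0,"ry":0,"rz":0},{"dx":0,"dy":0,"dz":0.009,"rx":0,"ry":0,"rz":0},{"dx":0,"dy":0,"dz":0.0105,"rx":0,"ry":0,"rz":0},{"dx":0,"dy":0,"dz":0.0105,"rx":0,"ry":0,"rz":0}]'
python3 -c "
from plant import state;s=state();print(s['contact_force'],s['ft_torque'],s['tool_pos'])"
```

```text
time: 8.0
tool_pos: [0.6116, 0.1118, 0.1031]
tool_rot: [0.0, 0.714, 0.701, -0.0]
contact_force: [1.4, -0.2, -2.4]
gripper_width: 0.547
grasp_force: 64.4
[ 1.41061782 -0.1654792  -2.36875133] [-0.11333452 -0.22208483  0.10463265] [0.6116141  0.11176081 0.10313743]
```

```bash
m="python3 -m inch"
$m '[{"dx":0,"dy":0,"dz":0.001,"rx":0,"ry":0,"rz":0},{"dx":0,"dy":0,"dz":0.002,"rx":0,"ry":0,"rz":0},{"dx":0,"dy":0,"dz":0.002,"rx":0,"ry":0,"rz":0}]'
python3 -c "
from plant import state;s=state();print(s['contact_force'],s['ft_torque'],s['tool_pos'])"
$m '[{"dx":0,"dy":0,"dz":0,"rx":0,"ry":0,"rz":0},{"dx":0,"dy":0,"dz":0,"rx":0,"ry":0,"rz":0},{"dx":0,"dy":0,"dz":-0.01,"rx":0,"ry":0,"rz":0},{"dx":0,"dy":0,"dz":-0.05,"rx":0,"ry":0,"rz":0},{"dx":0,"dy":0,"dz":-0.11,"rx":0,"ry":0,"rz":0}]' 1
python3 - <<'E'
from h import *
h=-2.466; a=h+np.pi   # approach heading away from robot
goto([.4847,.3222,.23],h+np.pi/2,parts=1)
goto([.4847,.3222,.23],h-np.pi/2,parts=1)
E
```

```text
time: 8.3
tool_pos: [0.6116, 0.1118, 0.1021]
tool_rot: [0.0, 0.714, 0.701, 0.0]
contact_force: [0.2, 0.1, -0.7]
gripper_width: 0.542
grasp_force: 64.7
[ 0.22603141  0.14429647 -0.66464813] [-0.00154809 -0.076534    0.10164743] [0.61164893 0.11179655 0.10206968]
time: 8.8
tool_pos: [0.6092, 0.1117, 0.1874]
tool_rot: [-0.002, 0.714, 0.701, -0.003]
contact_force: [0.7, -0.1, -0.2]
gripper_width: 0.995
grasp_force: 0.0
at [0.6092 0.1117 0.1874] shift/parts [ 0.2602 -0.1609 -0.0523] |mm| 248 turn [-0.0044  0.0025  0.5844] deg 50
note big turn
at [0.6092 0.1117 0.1874] shift/parts [ 0.2602 -0.1609 -0.0523] |mm| 248 turn [-0.003  -0.0054 -1.51  ] deg 130
```

Run:
```python
from h import *
goto([.426,.275,.187],-.895)
goto([.426,.275,.187],-.895,tilt=np.pi/4,heading=.676)
```

```text
at [0.6092 0.1117 0.1874] shift/parts [ 0.1999 -0.2327  0.0021] |mm| 245 turn [-0.0044  0.0025  0.5843] deg 50
at [0.6092 0.1117 0.1874] shift/parts [ 0.1999 -0.2327  0.0021] |mm| 245 turn [-0.2333  0.4915  0.5516] deg 67
```

```bash
m="python3 -m inch"
$m '[{"dx":0.2,"dy":-0.233,"dz":0,"rx":0,"ry":0,"rz":0.5843},{"dx":0.2,"dy":-0.233,"dz":0,"rx":0,"ry":0,"rz":0.5843},{"dx":0.2,"dy":-0.233,"dz":0,"rx":0,"ry":0,"rz":0.5843},{"dx":0.2,"dy":-0.233,"dz":0,"rx":0,"ry":0,"rz":0.5843},{"dx":0.2,"dy":-0.233,"dz":0,"rx":0,"ry":0,"rz":0.5843}]' 1 | head -3
python3 - <<'E'
from h import *
goto([.426,.275,.187],-.895,tilt=np.pi/4,heading=.676)
I=optics.grab_frame("scene")[:,:,::-1];J=optics.grab_frame("top")[:,:,::-1]
cv2.imwrite("pics/raw_s3.png",I);cv2.imwrite("pics/raw_t3.png",J)
a=[]
for c,im in(("top",J),("scene",I)):
    u,v=proj(c,[[.61,.111,.1]])[0].astype(int)
    a.append(cv2.resize(im[v-45:v+45,u-50:u+50],None,fx=4,fy=4,interpolation=cv2.INTER_CUBIC))
cv2.imwrite("pics/cov3.png",np.hstack(a))
E
```

```text
time: 9.3
tool_pos: [0.4292, 0.2743, 0.1907]
tool_rot: [-0.0, 0.918, 0.397, 0.001]
at [0.4292 0.2743 0.1907] shift/parts [-0.0021 -0.0035  0.0047] |mm| 5 turn [-0.0366  0.5218  0.089 ] deg 46
```

View pics/cov3.png

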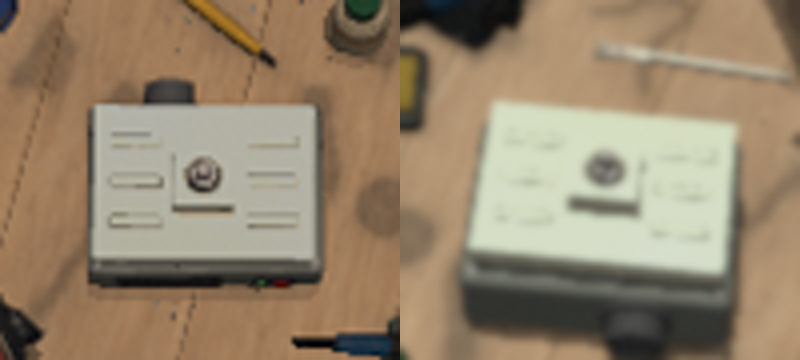

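The cover sits level on the extractor, with the stud centred in the boss hole (crop 203,173 and 605,168). Now the nut.

```bash
m="python3 -m inch"
$m '[{"dx":-0.002,"dy":-0.0035,"dz":0.005,"rx":-0.0366,"ry":0.5218,"rz":0.089},{"dx":-0.002,"dy":-0.0035,"dz":0.005,"rx":-0.0366,"ry":0.5218,"rz":0.089},{"dx":-0.002,"dy":-0.0035,"dz":0.005,"rx":-0.0366,"ry":0.5218,"rz":0.089},{"dx":-0.002,"dy":-0.0035,"dz":0.005,"rx":-0.0366,"ry":0.5218,"rz":0.089},{"dx":-0.002,"dy":-0.0035,"dz":0.005,"rx":-0.0366,"ry":0.5218,"rz":0.089}]' 1
$m '[{"dx":0,"dy":0,"dz":0,"rx":0,"ry":0.01,"rz":0}]' 1 |head -3
python3 - <<'E'
from h import *
goto([.426,.275,.091],-.895,tilt=np.pi/4,heading=.676)
goto([.4922,.3283,.006],-.895,tilt=np.pi/4,heading=.676)
from plant import state;print(state()["joint_pos"])
E
```

```text
time: 9.9
tool_pos: [0.4285, 0.2735, 0.1878]
tool_rot: [-0.121, 0.876, 0.315, 0.344]
contact_force: [-0.8, -0.3, -0.1]
gripper_width: 1.001
grasp_force: 0.0
time: 10.0
tool_pos: [0.4247, 0.272, 0.1807]
tool_rot: [-0.123, 0.876, 0.315, 0.345]
at [0.4247 0.272  0.1807] shift/parts [-0.0737 -0.002   0.0846] |mm| 90 turn [-0.0053  0.0242  0.007 ] deg 2
at [0.4247 0.272  0.1807] shift/parts [-0.0683 -0.0009  0.2348] |mm| 196 turn [-0.0053  0.0242  0.007 ] deg 2
[ 0.26203089 -0.73760184  2.42866662  0.40666116  0.79019436  0.95407633]
```

```bash
m="python3 -m inch"
$m '[{"dx":-0.0737,"dy":-0.002,"dz":0.0846,"rx":-0.005,"ry":0.024,"rz":0.007},{"dx":-0.0737,"dy":-0.002,"dz":0.0846,"rx":-0.005,"ry":0.024,"rz":0.007},{"dx":-0.0737,"dy":-0.002,"dz":0.0846,"rx":-0.005,"ry":0.024,"rz":0.007},{"dx":-0.0737,"dy":-0.002,"dz":0.0846,"rx":-0.005,"ry":0.024,"rz":0.007}]' 1
python3 - <<'E'
from h import *
goto([.4922,.3283,.006],-.895,tilt=np.pi/4,heading=.676)
from plant import state;print(state()["joint_pos"])
E
```

```text
time: 10.4
tool_pos: [0.4303, 0.2774, 0.0974]
tool_rot: [-0.127, 0.871, 0.307, 0.363]
contact_force: [0.8, -0.2, 0.7]
gripper_width: 1.001
grasp_force: 0.0
at [0.4303 0.2774 0.0974] shift/parts [-0.0105 -0.0012  0.1515] |mm| 122 turn [-0.0004 -0.0024  0.0013] deg 0
[ 0.26968169 -0.57617658  2.50109942  0.57367649  0.54421103  0.76969917]
```

```bash
m="python3 -m inch"
$m '[{"dx":-0.01,"dy":-0.001,"dz":0.05,"rx":0,"ry":0,"rz":0},{"dx":-0.01,"dy":-0.001,"dz":0.1,"rx":0,"ry":0,"rz":0},{"dx":-0.01,"dy":-0.001,"dz":0.13,"rx":0,"ry":0,"rz":0},{"dx":-0.01,"dy":-0.001,"dz":0.14,"rx":0,"ry":0,"rz":0},{"dx":-0.01,"dy":-0.001,"dz":0.14,"rx":0,"ry":0,"rz":0}]' 1
python3 - <<'E'
from h import *
goto([.4922,.3283,.006],-.895,tilt=np.pi/4,heading=.676)
I=optics.grab_frame("scene")[:,:,::-1];J=optics.grab_frame("top")[:,:,::-1]
a=[]
for c,im in(("top",J),("scene",I)):
    u,v=proj(c,[[.485,.322,.02]])[0].astype(int)
    a.append(cv2.resize(im[v-30:v+30,u-33:u+33],(400,364),interpolation=cv2.INTER_CUBIC))
cv2.imwrite("pics/nut4.png",np.hstack(a))
E
```

```text
time: 10.9
tool_pos: [0.4901, 0.3259, 0.015]
tool_rot: [-0.128, 0.869, 0.307, 0.365]
contact_force: [0.3, 0.1, 0.1]
gripper_width: 1.002
grasp_force: 0.0
at [0.4901 0.3259 0.015 ] shift/parts [-0.0053 -0.0007  0.0107] |mm| 10 turn [-0.0004 -0.0062  0.0021] deg 1
```

View pics/nut4.png

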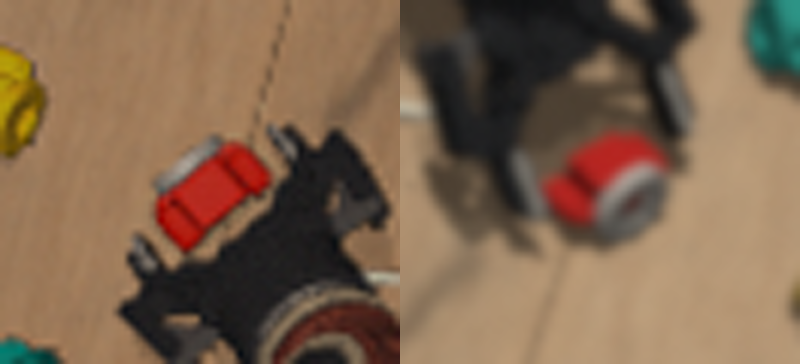

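Only the steel-flanged red nut sits between the open fingers (top crop 212,195; scene crop 615,185). The tips are level with the wings, so I advance about 10 mm and close.

```bash
m="python3 -m inch"
$m '[{"dx":-0.003,"dy":-0.001,"dz":0.006,"rx":0,"ry":0,"rz":0},{"dx":-0.005,"dy":-0.001,"dz":0.011,"rx":0,"ry":0,"rz":0},{"dx":-0.005,"dy":-0.001,"dz":0.011,"rx":0,"ry":0,"rz":0}]' 1
$m '[{"dx":0,"dy":0,"dz":0,"rx":0,"ry":0,"rz":0},{"dx":0,"dy":0,"dz":0,"rx":0,"ry":0,"rz":0},{"dx":0,"dy":0,"dz":0,"rx":0,"ry":0,"rz":0},{"dx":0,"dy":0,"dz":0,"rx":0,"ry":0,"rz":0}]' -1
python3 - <<'E'
from h import *
goto([.470,.305,.10],-.895)
goto([.470,.305,.10],-.895,tilt=.61,heading=.676+np.pi)
E
```

```text
time: 11.3
tool_pos: [0.4898, 0.3272, 0.0047]
tool_rot: [-0.128, 0.87, 0.307, 0.365]
contact_force: [0.3, -0.2, -0.4]
gripper_width: 1.003
grasp_force: 0.0
time: 11.7
tool_pos: [0.4897, 0.3271, 0.0042]
tool_rot: [-0.128, 0.87, 0.307, 0.364]
contact_force: [-3.2, -2.0, 7.7]
gripper_width: 0.734
grasp_force: 64.9
at [0.4897 0.3271 0.0042] shift/parts [ 0.0596  0.0063 -0.11  ] |mm| 100 turn [ 0.0007 -0.5284  0.0011] deg 45
at [0.4897 0.3271 0.0042] shift/parts [ 0.0596  0.0063 -0.11  ] |mm| 100 turn [ 9.000e-04 -9.351e-01  8.000e-04] deg 80
```

```bash
m="python3 -m inch"
$m '[{"dx":0.03,"dy":0.003,"dz":-0.055,"rx":0,"ry":0,"rz":0},{"dx":0.06,"dy":0.006,"dz":-0.11,"rx":0,"ry":-0.05,"rz":0},{"dx":0.06,"dy":0.006,"dz":-0.11,"rx":0,"ry":-0.935,"rz":0},{"dx":0.06,"dy":0.006,"dz":-0.11,"rx":0,"ry":-0.935,"rz":0},{"dx":0.06,"dy":0.006,"dz":-0.11,"rx":0,"ry":-0.935,"rz":0}]'
python3 - <<'E'
from h import *
goto([.470,.305,.10],-.895,tilt=.61,heading=.676+np.pi)
E
```

```text
time: 12.2
tool_pos: [0.4702, 0.3038, 0.102]
tool_rot: [-0.07, 0.925, 0.334, 0.169]
contact_force: [0.8, 0.9, -0.9]
gripper_width: 0.735
grasp_force: 66.8
at [0.4702 0.3038 0.102 ] shift/parts [-0.0002 -0.0013  0.0027] |mm| 2 turn [-0.0098 -0.6521  0.0151] deg 56
```

```bash
m="python3 -m inch"
$m '[{"dx":0,"dy":0,"dz":0,"rx":-0.01,"ry":-0.652,"rz":0.015},{"dx":0,"dy":0,"dz":0,"rx":-0.01,"ry":-0.652,"rz":0.015},{"dx":0,"dy":0,"dz":0,"rx":-0.01,"ry":-0.652,"rz":0.015},{"dx":0,"dy":0,"dz":0,"rx":-0.01,"ry":-0.652,"rz":0.015},{"dx":0,"dy":0,"dz":0,"rx":-0.01,"ry":-0.652,"rz":0.015}]' | head -3
python3 - <<'E'
from h import *
goto([.470,.305,.10],-.895,tilt=.61,heading=.676+np.pi)
E
```

```text
time: 12.7
tool_pos: [0.4697, 0.3052, 0.0992]
tool_rot: [0.06, 0.925, 0.329, -0.182]
at [0.4697 0.3052 0.0992] shift/parts [-0.0002  0.0004 -0.0009] |mm| 1 turn [-0.0027 -0.1499  0.0058] deg 13
```

```bash
m="python3 -m inch"
$m '[{"dx":0,"dy":0,"dz":0,"rx":0,"ry":-0.15,"rz":0.005},{"dx":0,"dy":0,"dz":0,"rx":0,"ry":-0.15,"rz":0.005},{"dx":0,"dy":0,"dz":0,"rx":0,"ry":-0.15,"rz":0.005}]' | head -3
python3 - <<'E'
from h import *
goto([.470,.305,.03],-.895,tilt=.61,heading=.676+np.pi)
goto([.470,.305,.02],-.895,tilt=.61,heading=.676+np.pi)
from plant import state;print(state()["joint_pos"],state()["contact_force"])
E
```

```text
time: 13.0
tool_pos: [0.4692, 0.3052, 0.0959]
tool_rot: [0.097, 0.9, 0.317, -0.284]
at [0.4692 0.3052 0.0959] shift/parts [0.0477 0.0013 0.0672] |mm| 66 turn [-0.0032 -0.0007  0.002 ] deg 0
at [0.4692 0.3052 0.0959] shift/parts [0.0548 0.0013 0.0774] |mm| 76 turn [-0.0032 -0.0007  0.002 ] deg 0
[ 0.4934612   0.42611982  1.49853991 -0.10232056  1.81751815  1.39278288] [ 0.17583133 -0.72213847 -1.13842035]
```

```bash
m="python3 -m inch"
$m '[{"dx":0.02,"dy":0,"dz":0.028,"rx":0,"ry":0,"rz":0},{"dx":0.04,"dy":0,"dz":0.056,"rx":0,"ry":0,"rz":0},{"dx":0.05,"dy":0.001,"dz":0.07,"rx":0,"ry":0,"rz":0},{"dx":0.05,"dy":0.001,"dz":0.07,"rx":0,"ry":0,"rz":0}]'
$m '[{"dx":0.0014,"dy":0,"dz":0.002,"rx":0,"ry":0,"rz":0},{"dx":0.0029,"dy":0,"dz":0.004,"rx":0,"ry":0,"rz":0},{"dx":0.0043,"dy":0,"dz":0.006,"rx":0,"ry":0,"rz":0},{"dx":0.0043,"dy":0,"dz":0.006,"rx":0,"ry":0,"rz":0}]'
```

```text
time: 13.4
tool_pos: [0.4684, 0.3041, 0.0279]
tool_rot: [0.097, 0.9, 0.317, -0.284]
contact_force: [-0.2, 0.2, -1.3]
gripper_width: 0.734
grasp_force: 66.9
time: 13.8
tool_pos: [0.4706, 0.3056, 0.0243]
tool_rot: [0.096, 0.901, 0.317, -0.282]
contact_force: [-0.0, -0.3, -2.4]
gripper_width: 0.737
grasp_force: 66.9
```

```bash
m="python3 -m inch"
$m '[{"dx":0.0014,"dy":0,"dz":0.002,"rx":0,"ry":0,"rz":0},{"dx":0.0029,"dy":0,"dz":0.004,"rx":0,"ry":0,"rz":0},{"dx":0.0029,"dy":0,"dz":0.004,"rx":0,"ry":0,"rz":0}]' | head -4
$m '[{"dx":0.0014,"dy":0,"dz":0.002,"rx":0,"ry":0,"rz":0},{"dx":0.0029,"dy":0,"dz":0.004,"rx":0,"ry":0,"rz":0},{"dx":0.0029,"dy":0,"dz":0.004,"rx":0,"ry":0,"rz":0}]' | head -4
python3 - <<'E'
from h import *
I=optics.grab_frame("scene")[:,:,::-1];J=optics.grab_frame("top")[:,:,::-1]
a=[]
for c,im in(("top",J),("scene",I)):
    u,v=proj(c,[[.475,.308,.03]])[0].astype(int)
    a.append(cv2.resize(im[v-30:v+30,u-33:u+33],(400,364),interpolation=cv2.INTER_CUBIC))
cv2.imwrite("pics/nut5.png",np.hstack(a))
E
```

```text
time: 14.1
tool_pos: [0.4701, 0.3054, 0.0195]
tool_rot: [0.096, 0.9, 0.317, -0.282]
contact_force: [0.0, -0.5, -2.1]
time: 14.4
tool_pos: [0.4706, 0.3056, 0.0172]
tool_rot: [0.097, 0.9, 0.317, -0.283]
contact_force: [-0.8, -0.6, 4.8]
```

View pics/nut5.png

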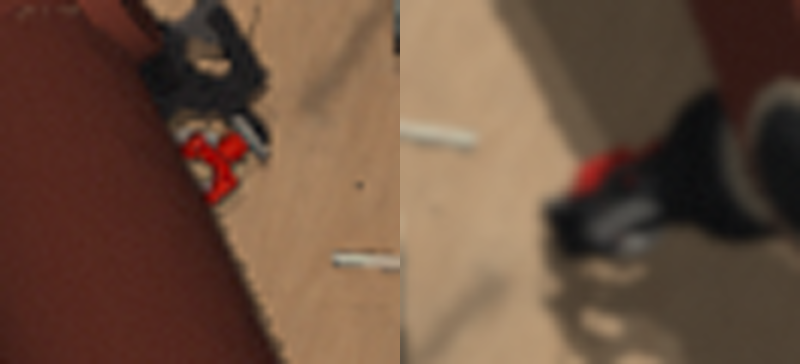

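The nut is nearly upright with its bore visible (top crop 203,168), and its flange rim touches the table at 4.8 N. I release it and back off along the tool.

```bash
m="python3 -m inch"
$m '[{"dx":0,"dy":0,"dz":0,"rx":0,"ry":0,"rz":0},{"dx":0,"dy":0,"dz":0,"rx":0,"ry":0,"rz":0},{"dx":0,"dy":0,"dz":0,"rx":0,"ry":0,"rz":0},{"dx":0,"dy":0,"dz":0,"rx":0,"ry":0,"rz":0}]' 1
$m '[{"dx":0,"dy":0,"dz":-0.04,"rx":0,"ry":0,"rz":0},{"dx":0,"dy":0,"dz":-0.1,"rx":0,"ry":0,"rz":0},{"dx":0,"dy":0,"dz":-0.16,"rx":0,"ry":0.1,"rz":0},{"dx":0,"dy":0,"dz":-0.2,"rx":0,"ry":0.4,"rz":0},{"dx":0,"dy":0,"dz":-0.2,"rx":0,"ry":0.4,"rz":0}]'
python3 - <<'E'
from h import *
goto([.62,.36,.2],-.895)
E
```

```text
time: 14.9
tool_pos: [0.4702, 0.3055, 0.0156]
tool_rot: [0.096, 0.9, 0.317, -0.282]
contact_force: [-0.2, -0.2, 0.0]
gripper_width: 1.002
grasp_force: 0.0
time: 15.4
tool_pos: [0.5472, 0.365, 0.1548]
tool_rot: [0.021, 0.941, 0.331, -0.065]
contact_force: [0.2, -0.3, -0.1]
gripper_width: 1.002
grasp_force: 0.0
at [0.5472 0.365  0.1548] shift/parts [ 0.0587  0.0617 -0.0653] |mm| 86 turn [-0.0019  0.0913  0.    ] deg 8
```

Run:
```python
from h import *
goto([.60,.13,.24],-.895)
```

```text
at [0.5472 0.365  0.1548] shift/parts [-0.1456  0.2702 -0.0883] |mm| 256 turn [-0.0019  0.0913  0.    ] deg 8
```

```bash
m="python3 -m inch"
$m '[{"dx":-0.1456,"dy":0.27,"dz":-0.0883,"rx":0,"ry":0.0913,"rz":0},{"dx":-0.1456,"dy":0.27,"dz":-0.0883,"rx":0,"ry":0.0913,"rz":0},{"dx":-0.1456,"dy":0.27,"dz":-0.0883,"rx":0,"ry":0.0913,"rz":0},{"dx":-0.1456,"dy":0.27,"dz":-0.0883,"rx":0,"ry":0.0913,"rz":0},{"dx":-0.1456,"dy":0.27,"dz":-0.0883,"rx":0,"ry":0.0913,"rz":0}]' 1 | head -3
python3 - <<'E'
from h import *
I={c:optics.grab_frame(c)[:,:,::-1].copy() for c in("top","scene")}
for c in I: cv2.imwrite(f"pics/raw_{c}6.png",I[c])
b=lambda x,y,z0,z1:np.array([[i*x,j*y,k] for i in(-1,1) for j in(-1,1) for k in(z0,z1)])/1e3
red=[b(16,17,9,38),b(32,6.5,13,41)]
M={};UV={}
for c in I:
    x=I[c].astype(int);m=((x[:,:,2]>90)&(x[:,:,2]>2.2*x[:,:,1])&(x[:,:,2]>2.2*x[:,:,0])).astype(np.uint8)
    u,v=np.round(proj(c,[[.478,.312,.025]])[0]).astype(int);w=np.zeros_like(m);w[v-22:v+22,u-22:u+22]=1;M[c]=m*w;UV[c]=(u,v);print(c,(u,v),M[c].sum())
S=6
def cost(q,cs):
    s=0
    for c in cs:
        u,v=UV[c];r=np.zeros((50*S,50*S),np.uint8)
        for Q in red: cv2.fillConvexPoly(r,cv2.convexHull(np.round((proj(c,place(Q,*q))+.5-[u-25,v-25])*S).astype(np.int32)),1)
        g=cv2.resize(M[c][v-25:v+25,u-25:u+25].astype(np.float32),None,fx=S,fy=S)>.5
        s+=1-((r>0)&g).sum()/((r>0)|g).sum()
    return s
for cs in(("top",),("scene",),("top","scene")):
    o=min((minimize(lambda k:cost([.478+k[0]*.01,.312+k[1]*.01,k[2]],cs),[0,0,a],method="Nelder-Mead",options=dict(initial_simplex=np.array([[0,0,a],[1,0,a],[0,1,a],[0,0,a+.3]]))) for a in(-1.3,-.9,-.5,0,.6)),key=lambda k:k.fun)
    print(cs,np.round([.478+o.x[0]*.01,.312+o.x[1]*.01,o.x[2]],4),round(o.fun,3))
a=[]
for c in I:
    u,v=UV[c];a.append(cv2.resize(I[c][v-30:v+30,u-33:u+33],(400,364),interpolation=cv2.INTER_CUBIC))
cv2.imwrite("pics/nut6.png",np.hstack(a))
E
```

```text
time: 15.9
tool_pos: [0.5946, 0.131, 0.233]
tool_rot: [0.001, 0.943, 0.331, -0.01]
top (np.int64(172), np.int64(233)) 104
scene (np.int64(341), np.int64(182)) 124
('top',) [ 0.492   0.3232 -0.8132] 0.426
('scene',) [ 0.4803  0.3247 -0.353 ] 0.455
('top', 'scene') [ 0.4905  0.3226 -0.7919] 0.923
```

View pics/nut6.png

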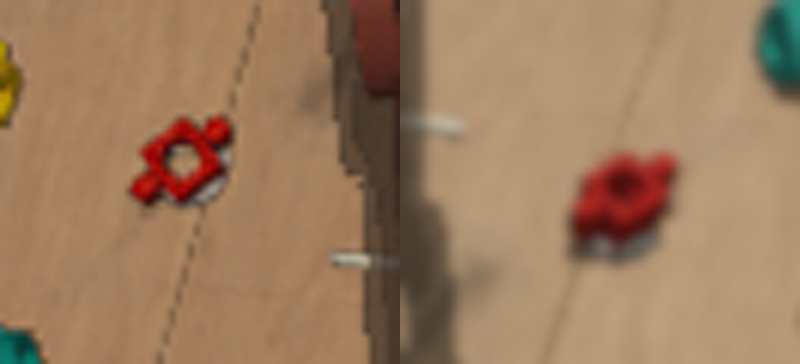

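The nut stands upright on its base (top crop 182,160; scene crop 625,195), wings at roughly -0.9 rad. I refit with the bore filled in.

Run:
```python
from h import *
b=lambda x,y,z0,z1:np.array([[i*x,j*y,k] for i in(-1,1) for j in(-1,1) for k in(z0,z1)])/1e3
red=[b(16,17,9,38),b(32,6.5,13,41)]
S=6
p=ray("top",169,229.3,.039);print("ray",p)
for c in("top","scene"):
    x=cv2.imread(f"pics/raw_{c}6.png");u,v=np.round(proj(c,[[.482,.316,.025]])[0]).astype(int)
    g=cv2.resize(x[v-25:v+25,u-25:u+25],None,fx=S,fy=S,interpolation=cv2.INTER_CUBIC).astype(int)
    m=((g[:,:,2]>70)&(g[:,:,2]>1.9*g[:,:,1])).astype(np.uint8)
    cs,_=cv2.findContours(m,cv2.RETR_EXTERNAL,cv2.CHAIN_APPROX_NONE);k=max(cs,key=cv2.contourArea);M=np.zeros_like(m);cv2.drawContours(M,[k],-1,1,-1)
    def cost(q):
        r=np.zeros_like(M)
        for Q in red: cv2.fillConvexPoly(r,cv2.convexHull(np.round((proj(c,place(Q,*q))+.5-[u-25,v-25])*S).astype(np.int32)),1)
        return 1-(r&M).sum()/(r|M).sum()
    o=min((minimize(lambda k:cost([p[0]+k[0]*.01,p[1]+k[1]*.01,k[2]]),[0,0,a],method="Nelder-Mead",options=dict(initial_simplex=np.array([[0,0,a],[1,0,a],[0,1,a],[0,0,a+.3]]))) for a in(-1.3,-.9,-.5)),key=lambda k:k.fun)
    print(c,np.round([p[0]+o.x[0]*.01,p[1]+o.x[1]*.01,o.x[2]],4),round(o.fun,3))
goto([.482,.317,.22],-.895+np.pi/2)
goto([.482,.317,.22],-.895-np.pi/2)
```

```text
ray [0.48794922 0.31876612 0.039     ]
top [ 0.4915  0.3224 -0.8709] 0.187
scene [ 0.4838  0.3238 -0.6718] 0.274
note big turn
at [0.5972 0.128  0.2357] shift/parts [ 0.0339 -0.2746  0.0194] |mm| 222 turn [-0.0082  0.0073 -1.0517] deg 90
at [0.5972 0.128  0.2357] shift/parts [ 0.0339 -0.2746  0.0194] |mm| 222 turn [0.0073 0.0082 1.0426] deg 90
```

Run:
```python
from h import *
goto([.488,.320,.09],-.88)
```

```text
at [0.5972 0.128  0.2357] shift/parts [ 0.0445 -0.2728  0.1818] |mm| 265 turn [-0.0006  0.0099 -0.0146] deg 2
```

```bash
m="python3 -m inch"
$m '[{"dx":0.01,"dy":-0.06,"dz":0,"rx":0,"ry":0.01,"rz":-0.0146},{"dx":0.02,"dy":-0.12,"dz":0,"rx":0,"ry":0.01,"rz":-0.0146},{"dx":0.03,"dy":-0.18,"dz":0.01,"rx":0,"ry":0.01,"rz":-0.0146},{"dx":0.04,"dy":-0.24,"dz":0.03,"rx":0,"ry":0.01,"rz":-0.0146},{"dx":0.0445,"dy":-0.2728,"dz":0.06,"rx":0,"ry":0.01,"rz":-0.0146}]' 1 | head -3
python3 - <<'E'
from h import *
goto([.488,.320,.012],-.88)
E
```

```text
time: 16.5
tool_pos: [0.4839, 0.3286, 0.1858]
tool_rot: [-0.003, 0.939, 0.343, -0.001]
at [0.4839 0.3286 0.1858] shift/parts [-0.003   0.0128  0.2172] |mm| 174 turn [-0.0039 -0.      0.0062] deg 1
```

```bash
m="python3 -m inch"
$m '[{"dx":0,"dy":0,"dz":0.06,"rx":0,"ry":0,"rz":0},{"dx":0,"dy":0,"dz":0.12,"rx":0,"ry":0,"rz":0},{"dx":0,"dy":0,"dz":0.12,"rx":0,"ry":0,"rz":0}]' 1 | head -3
python3 - <<'E'
from h import *
goto([.488,.320,.012],-.88)
E
```

```text
time: 16.8
tool_pos: [0.4782, 0.3232, 0.0802]
tool_rot: [-0.001, 0.94, 0.342, -0.011]
at [0.4782 0.3232 0.0802] shift/parts [0.0084 0.0118 0.085 ] |mm| 69 turn [-0.0064  0.0129  0.0051] deg 1
```

```bash
m="python3 -m inch"
$m '[{"dx":0,"dy":0,"dz":0,"rx":0,"ry":0,"rz":0},{"dx":0,"dy":0,"dz":0,"rx":0,"ry":0,"rz":0}]' 1 | head -3
python3 - <<'E'
from h import *
goto([.488,.320,.012],-.88)
E
```

```text
time: 17.0
tool_pos: [0.4866, 0.3263, 0.0921]
tool_rot: [-0.002, 0.94, 0.342, -0.0]
at [0.4866 0.3263 0.0921] shift/parts [-0.0038  0.0076  0.1   ] |mm| 80 turn [-0.003  -0.0009  0.0042] deg 0
```

```bash
m="python3 -m inch"
$m '[{"dx":-0.004,"dy":0.0076,"dz":0.02,"rx":0,"ry":0,"rz":0},{"dx":-0.004,"dy":0.0076,"dz":0.04,"rx":0,"ry":0,"rz":0},{"dx":-0.004,"dy":0.0076,"dz":0.06,"rx":0,"ry":0,"rz":0},{"dx":-0.004,"dy":0.0076,"dz":0.085,"rx":0,"ry":0,"rz":0},{"dx":-0.004,"dy":0.0076,"dz":0.1,"rx":0,"ry":0,"rz":0}]' 1 
$m '[{"dx":0,"dy":0,"dz":0,"rx":0,"ry":0,"rz":0},{"dx":0,"dy":0,"dz":0,"rx":0,"ry":0,"rz":0}]' 1 
$m '[{"dx":0,"dy":0,"dz":0,"rx":0,"ry":0,"rz":0},{"dx":0,"dy":0,"dz":0,"rx":0,"ry":0,"rz":0},{"dx":0,"dy":0,"dz":0,"rx":0,"ry":0,"rz":0},{"dx":0,"dy":0,"dz":0,"rx":0,"ry":0,"rz":0}]' -1
```

```text
time: 17.5
tool_pos: [0.4841, 0.3178, 0.0058]
tool_rot: [-0.002, 0.94, 0.341, -0.004]
contact_force: [-0.3, 0.3, 0.0]
gripper_width: 1.001
grasp_force: 0.0
time: 17.7
tool_pos: [0.4855, 0.3186, 0.0084]
tool_rot: [-0.002, 0.94, 0.342, -0.003]
contact_force: [0.6, 0.2, -0.1]
gripper_width: 0.997
grasp_force: 0.0
time: 18.1
tool_pos: [0.487, 0.3194, 0.0104]
tool_rot: [-0.002, 0.94, 0.342, -0.001]
contact_force: [0.4, -0.0, 5.7]
gripper_width: 0.728
grasp_force: 66.3
```

```bash
m="python3 -m inch"
$m '[{"dx":0,"dy":0,"dz":0,"rx":0,"ry":0,"rz":0},{"dx":0,"dy":0,"dz":0,"rx":0,"ry":0,"rz":0},{"dx":0,"dy":0,"dz":-0.03,"rx":0,"ry":0,"rz":0},{"dx":0,"dy":0,"dz":-0.06,"rx":0,"ry":0,"rz":0},{"dx":0,"dy":0,"dz":-0.08,"rx":0,"ry":0,"rz":-0.1}]' 1 | head -3
$m '[{"dx":0,"dy":0,"dz":0,"rx":0,"ry":0,"rz":-0.5},{"dx":0,"dy":0,"dz":0,"rx":0,"ry":0,"rz":-0.5},{"dx":0,"dy":0,"dz":0,"rx":0,"ry":0,"rz":-0.5},{"dx":0,"dy":0,"dz":0,"rx":0,"ry":0,"rz":-0.5},{"dx":0,"dy":0,"dz":0,"rx":0,"ry":0,"rz":-0.5}]' 1 | head -3
$m '[{"dx":0,"dy":0,"dz":0,"rx":0,"ry":0,"rz":-0.447},{"dx":0,"dy":0,"dz":0,"rx":0,"ry":0,"rz":-0.447},{"dx":0,"dy":0,"dz":0,"rx":0,"ry":0,"rz":-0.447},{"dx":0,"dy":0,"dz":0,"rx":0,"ry":0,"rz":-0.447},{"dx":0,"dy":0,"dz":0,"rx":0,"ry":0,"rz":-0.447}]' 1 | head -3
$m '[{"dx":0,"dy":0,"dz":0,"rx":0,"ry":0,"rz":0},{"dx":0,"dy":0,"dz":0,"rx":0,"ry":0,"rz":0},{"dx":0,"dy":0,"dz":0,"rx":0,"ry":0,"rz":0}]' 1 | head -3
python3 - <<'E'
from h import *
goto([.487,.3194,.016],-.88+np.pi/2)
E
```

```text
time: 18.6
tool_pos: [0.4861, 0.3186, 0.0737]
tool_rot: [-0.002, 0.911, 0.413, -0.002]
time: 19.1
tool_pos: [0.4854, 0.3182, 0.072]
tool_rot: [-0.003, 0.695, 0.719, -0.002]
time: 19.6
tool_pos: [0.4854, 0.3182, 0.072]
tool_rot: [-0.004, 0.421, 0.907, -0.001]
time: 19.9
tool_pos: [0.4859, 0.3184, 0.0725]
tool_rot: [-0.003, 0.424, 0.906, -0.001]
at [0.4859 0.3184 0.0725] shift/parts [-0.0004  0.0021  0.0706] |mm| 57 turn [-0.0026 -0.0038  0.0033] deg 0
```

```bash
m="python3 -m inch"
$m '[{"dx":0,"dy":0.002,"dz":0.02,"rx":-0.0026,"ry":-0.0038,"rz":0.003},{"dx":0,"dy":0.002,"dz":0.04,"rx":-0.0026,"ry":-0.0038,"rz":0.003},{"dx":0,"dy":0.002,"dz":0.06,"rx":-0.0026,"ry":-0.0038,"rz":0.003},{"dx":0,"dy":0.002,"dz":0.07,"rx":-0.0026,"ry":-0.0038,"rz":0.003},{"dx":0,"dy":0.002,"dz":0.0735,"rx":-0.0026,"ry":-0.0038,"rz":0.003}]' 1 | head -3
$m '[{"dx":0,"dy":0,"dz":0,"rx":0,"ry":0,"rz":0},{"dx":0,"dy":0,"dz":0,"rx":0,"ry":0,"rz":0},{"dx":0,"dy":0,"dz":0,"rx":0,"ry":0,"rz":0},{"dx":0,"dy":0,"dz":0,"rx":0,"ry":0,"rz":0}]' 1 |head -3
python3 - <<'E'
from h import *
goto([.487,.3194,.013],-.88+np.pi/2)
E
```

```text
time: 20.4
tool_pos: [0.4857, 0.3191, 0.0119]
tool_rot: [-0.001, 0.425, 0.905, -0.001]
time: 20.8
tool_pos: [0.4874, 0.32, 0.0147]
tool_rot: [0.001, 0.425, 0.905, 0.001]
at [0.4874 0.32   0.0147] shift/parts [-0.0002 -0.0009  0.0022] |mm| 2 turn [0.0012 0.0002 0.0011] deg 0
```

```bash
m="python3 -m inch"
$m '[{"dx":0,"dy":0,"dz":0.0018,"rx":0,"ry":0,"rz":0},{"dx":0,"dy":0,"dz":0.0018,"rx":0,"ry":0,"rz":0}]' -1 |head -3
$m '[{"dx":0,"dy":0,"dz":0.0,"rx":0,"ry":0,"rz":0},{"dx":0,"dy":0,"dz":0,"rx":0,"ry":0,"rz":0},{"dx":0,"dy":0,"dz":0,"rx":0,"ry":0,"rz":0},{"dx":0,"dy":0,"dz":0,"rx":0,"ry":0,"rz":0},{"dx":0,"dy":0,"dz":0,"rx":0,"ry":0,"rz":0}]' -1
$m '[{"dx":0,"dy":0,"dz":-0.02,"rx":0,"ry":0,"rz":0},{"dx":0,"dy":0,"dz":-0.07,"rx":0,"ry":0,"rz":0},{"dx":0,"dy":0,"dz":-0.13,"rx":0,"ry":0,"rz":0},{"dx":0,"dy":0,"dz":-0.19,"rx":0,"ry":0,"rz":0},{"dx":0,"dy":0,"dz":-0.235,"rx":0,"ry":0,"rz":-0.1}]' -1
python3 - <<'E'
from h import *
from plant import state;print(state()["joint_pos"])
goto([.611,.1115,.20],.69)
E
```

```text
time: 21.0
tool_pos: [0.4869, 0.3197, 0.0126]
tool_rot: [0.0, 0.425, 0.905, 0.0]
time: 21.5
tool_pos: [0.4872, 0.3199, 0.0129]
tool_rot: [0.0, 0.425, 0.905, 0.0]
contact_force: [0.2, 0.9, 2.0]
gripper_width: 0.388
grasp_force: 60.7
time: 22.0
tool_pos: [0.4872, 0.3199, 0.2048]
tool_rot: [0.001, 0.354, 0.935, 0.001]
contact_force: [1.1, 1.2, -0.3]
gripper_width: 0.389
grasp_force: 60.3
[ 4.53288145e-01 -3.18724262e-02  1.74264542e+00  3.32447886e-05
  1.42697389e+00 -3.92882209e-01]
at [0.4872 0.3199 0.2048] shift/parts [-0.2885 -0.0925  0.0061] |mm| 242 turn [0.0024 0.0008 0.1041] deg 9
```

```bash
m="python3 -m inch"
$m '[{"dx":-0.05,"dy":-0.018,"dz":0,"rx":0,"ry":0,"rz":-0.5},{"dx":-0.11,"dy":-0.036,"dz":0,"rx":0,"ry":0,"rz":-0.5},{"dx":-0.17,"dy":-0.055,"dz":0,"rx":0,"ry":0,"rz":-0.5},{"dx":-0.22,"dy":-0.074,"dz":0,"rx":0,"ry":0,"rz":-0.5},{"dx":-0.26,"dy":-0.085,"dz":0,"rx":0,"ry":0,"rz":-0.5}]' | head -3
$m '[{"dx":0,"dy":0,"dz":0,"rx":0,"ry":0,"rz":-0.5},{"dx":0,"dy":0,"dz":0,"rx":0,"ry":0,"rz":-0.5},{"dx":0,"dy":0,"dz":0,"rx":0,"ry":0,"rz":-0.5},{"dx":0,"dy":0,"dz":0,"rx":0,"ry":0,"rz":-0.5},{"dx":0,"dy":0,"dz":0,"rx":0,"ry":0,"rz":-0.5}]' | head -3
$m '[{"dx":0,"dy":0,"dz":0,"rx":0,"ry":0,"rz":-0.4},{"dx":0,"dy":0,"dz":0,"rx":0,"ry":0,"rz":-0.4},{"dx":0,"dy":0,"dz":0,"rx":0,"ry":0,"rz":-0.4},{"dx":0,"dy":0,"dz":0,"rx":0,"ry":0,"rz":-0.4},{"dx":0,"dy":0,"dz":0,"rx":0,"ry":0,"rz":-0.4}]'
python3 - <<'E'
from h import *
from plant import state;s=state();j=s["joint_pos"];print(j)
az=2*np.arctan2(s["tool_rot"][2],s["tool_rot"][1])-np.pi/2;print(az)
goto([.6122,.1115,.156],az)
E
```

```text
time: 22.5
tool_pos: [0.5971, 0.1279, 0.2011]
tool_rot: [0.0, 0.0, 1.0, -0.0]
time: 23.0
tool_pos: [0.5963, 0.1304, 0.2009]
tool_rot: [-0.0, -0.367, 0.93, 0.0]
time: 23.5
tool_pos: [0.5963, 0.1304, 0.2008]
tool_rot: [-0.0, -0.623, 0.782, 0.0]
contact_force: [0.5, -0.0, -1.1]
gripper_width: 0.381
grasp_force: 60.4
[ 9.33861626e-02  3.88123280e-02  1.67853956e+00  1.93500263e-04
  1.42438398e+00 -2.82182598e+00]
2.9151838942283756
at [0.5963 0.1304 0.2008] shift/parts [ 0.0186 -0.0247  0.056 ] |mm| 51 turn [ 0.0001  0.0001 -0.    ] deg 0
```

```bash
m="python3 -m inch"
$m '[{"dx":0.01,"dy":-0.012,"dz":0.01,"rx":0,"ry":0,"rz":0},{"dx":0.0186,"dy":-0.0247,"dz":0.025,"rx":0,"ry":0,"rz":0},{"dx":0.0186,"dy":-0.0247,"dz":0.04,"rx":0,"ry":0,"rz":0},{"dx":0.0186,"dy":-0.0247,"dz":0.05,"rx":0,"ry":0,"rz":0},{"dx":0.0186,"dy":-0.0247,"dz":0.056,"rx":0,"ry":0,"rz":0}]' | head -3
$m '[{"dx":0,"dy":0,"dz":0,"rx":0,"ry":0,"rz":0},{"dx":0,"dy":0,"dz":0,"rx":0,"ry":0,"rz":0},{"dx":0,"dy":0,"dz":0,"rx":0,"ry":0,"rz":0}]' | head -4
python3 - <<'E'
from h import *
from plant import state;s=state();print(s["contact_force"],s["ft_torque"])
goto([.6124,.1115,.144],2.9152)
I={c:optics.grab_frame(c)[:,:,::-1].copy() for c in("top","scene")}
a=[]
for c in I:
    cv2.imwrite(f"pics/raw_{c}7.png",I[c]);u,v=proj(c,[[.612,.1115,.13]])[0].astype(int)
    a.append(cv2.resize(I[c][v-30:v+30,u-33:u+33],(400,364),interpolation=cv2.INTER_CUBIC))
cv2.imwrite("pics/nut7.png",np.hstack(a))
E
```

```text
time: 24.0
tool_pos: [0.6118, 0.1114, 0.1534]
tool_rot: [-0.001, -0.623, 0.783, 0.001]
time: 24.3
tool_pos: [0.6131, 0.1118, 0.1566]
tool_rot: [0.001, -0.623, 0.782, -0.0]
contact_force: [0.1, -0.3, -2.2]
[ 0.07930164 -0.28129382 -2.21938235] [ 0.01646609 -0.06006195 -0.0148643 ]
at [0.6131 0.1118 0.1566] shift/parts [0.0005 0.0008 0.0157] |mm| 13 turn [-0.0011  0.0005  0.0003] deg 0
```

View pics/nut7.png

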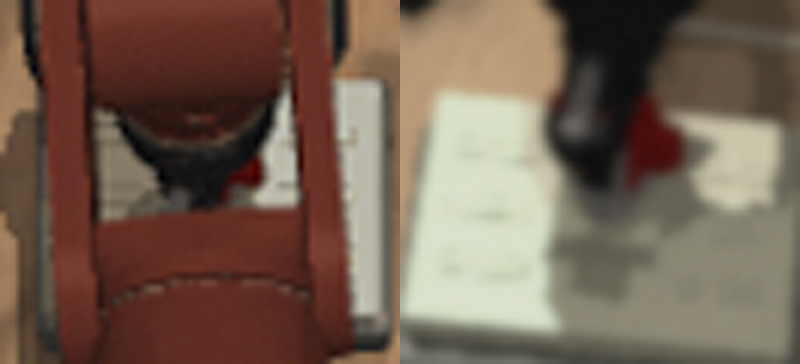

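The nut is held above the stud with the grip intact (scene crop 600,150). That was the last picture, so the rest goes by force and position.

```bash
m="python3 -m inch"
$m '[{"dx":0,"dy":0.0,"dz":0.004,"rx":0,"ry":0,"rz":0},{"dx":0,"dy":0.0,"dz":0.008,"rx":0,"ry":0,"rz":0},{"dx":0,"dy":0,"dz":0.012,"rx":0,"ry":0,"rz":0},{"dx":0,"dy":0,"dz":0.015,"rx":0,"ry":0,"rz":0},{"dx":0,"dy":0,"dz":0.015,"rx":0,"ry":0,"rz":0}]' | head -4
python3 -c "
from plant import state;s=state();print(s['contact_force'],s['ft_torque'],s['tool_pos'])"
$m '[{"dx":0,"dy":0.0,"dz":0.002,"rx":0,"ry":0,"rz":0},{"dx":0,"dy":0.0,"dz":0.004,"rx":0,"ry":0,"rz":0},{"dx":0,"dy":0,"dz":0.005,"rx":0,"ry":0,"rz":0},{"dx":0,"dy":0,"dz":0.005,"rx":0,"ry":0,"rz":0}]' | head -4
python3 -c "
from plant import state;s=state();print(s['contact_force'],s['ft_torque'],s['tool_pos'])"
```

```text
time: 24.9
tool_pos: [0.6123, 0.1113, 0.1429]
tool_rot: [-0.0, -0.623, 0.782, 0.0]
contact_force: [-0.5, -1.0, -2.0]
[-0.48426363 -0.99553126 -1.96413451] [-0.13497038  0.08426652  0.02125242] [0.61226723 0.11130148 0.1428929 ]
time: 25.3
tool_pos: [0.6129, 0.1113, 0.1398]
tool_rot: [0.0, -0.623, 0.782, -0.0]
contact_force: [0.0, -2.0, -1.2]
[ 0.03908039 -2.03976327 -1.18389027] [-0.42259668 -0.01300104 -0.0421511 ] [0.6129043  0.11131944 0.13975167]
```

```bash
m="python3 -m inch"
$m '[{"dx":0.001,"dy":0.0,"dz":0,"rx":0,"ry":0,"rz":0},{"dx":0.001,"dy":0.0,"dz":0.0015,"rx":0,"ry":0,"rz":0},{"dx":0.001,"dy":0,"dz":0.003,"rx":0,"ry":0,"rz":0},{"dx":0.001,"dy":0,"dz":0.003,"rx":0,"ry":0,"rz":0}]' | head -4
python3 -c "
from plant import state;s=state();print(s['contact_force'],s['ft_torque'],s['tool_pos'])"
$m '[{"dx":0,"dy":0.0,"dz":0.001,"rx":0,"ry":0,"rz":0},{"dx":0,"dy":0.0,"dz":0.0025,"rx":0,"ry":0,"rz":0},{"dx":0,"dy":0,"dz":0.0025,"rx":0,"ry":0,"rz":0}]' | head -4
python3 -c "
from plant import state;s=state();print(s['contact_force'],s['ft_torque'],s['tool_pos'])"
```

```text
time: 25.7
tool_pos: [0.6128, 0.1107, 0.1373]
tool_rot: [0.0, -0.623, 0.782, -0.0]
contact_force: [1.6, -1.6, -1.7]
[ 1.61267282 -1.64248765 -1.71862521] [-0.21450732 -0.15567619  0.02216223] [0.61275778 0.11073128 0.13729343]
time: 26.0
tool_pos: [0.6127, 0.1105, 0.1353]
tool_rot: [0.0, -0.623, 0.782, -0.0]
contact_force: [1.5, -2.5, -1.3]
[ 1.51927012 -2.46874426 -1.27758496] [-0.46198673 -0.14297667 -0.0201288 ] [0.61272233 0.11046202 0.13531252]
```

```bash
m="python3 -m inch"
$m '[{"dx":0.0009,"dy":-0.0009,"dz":0,"rx":0,"ry":0,"rz":0},{"dx":0.0009,"dy":-0.0009,"dz":0.0015,"rx":0,"ry":0,"rz":0},{"dx":0.0009,"dy":-0.0009,"dz":0.0025,"rx":0,"ry":0,"rz":0},{"dx":0.0009,"dy":-0.0009,"dz":0.0025,"rx":0,"ry":0,"rz":0}]' | head -4
python3 -c "
from plant import state;s=state();print(s['contact_force'],s['ft_torque'],s['tool_pos'])"
$m '[{"dx":0,"dy":0.0,"dz":0.0015,"rx":0,"ry":0,"rz":0},{"dx":0,"dy":0.0,"dz":0.0025,"rx":0,"ry":0,"rz":0},{"dx":0,"dy":0,"dz":0.0025,"rx":0,"ry":0,"rz":0}]' | head -4
python3 -c "
from plant import state;s=state();print(s['contact_force'],s['ft_torque'],s['tool_pos'])"
```

```text
time: 26.4
tool_pos: [0.6132, 0.1101, 0.1344]
tool_rot: [0.0, -0.623, 0.782, 0.0]
contact_force: [-3.1, -1.4, 4.1]
[-3.0526867  -1.36411947  4.05531611] [-0.19003284  0.4191068  -0.04927345] [0.61322666 0.11009562 0.13438507]
time: 26.7
tool_pos: [0.6134, 0.1101, 0.134]
tool_rot: [0.0, -0.623, 0.782, -0.0]
contact_force: [-6.2, -0.9, 11.6]
[-6.20805161 -0.89208625 11.6412767 ] [-0.31046962  1.0778495  -0.02456135] [0.61344489 0.11005036 0.1340324 ]
```

```bash
m="python3 -m inch"
$m '[{"dx":0.0002,"dy":0.0009,"dz":-0.001,"rx":0,"ry":0,"rz":0},{"dx":0.0002,"dy":0.0009,"dz":-0.001,"rx":0,"ry":0,"rz":0}]' | head -4
python3 -c "
from plant import state;s=state();print(s['contact_force'],s['ft_torque'],s['tool_pos'])"
$m '[{"dx":0,"dy":0,"dz":0,"rx":0,"ry":0,"rz":0.1},{"dx":0,"dy":0,"dz":0,"rx":0,"ry":0,"rz":0.2},{"dx":0,"dy":0,"dz":0,"rx":0,"ry":0,"rz":0.3}]' | head -4
python3 -c "
from plant import state;s=state();print(s['contact_force'],s['ft_torque'],s['tool_pos'])"
```

```text
time: 26.9
tool_pos: [0.6132, 0.1101, 0.1342]
tool_rot: [0.001, -0.623, 0.782, -0.001]
contact_force: [-2.4, -0.9, 7.3]
[-2.43023143 -0.93187348  7.32948765] [-0.24484477  0.39198607  0.03633144] [0.61322852 0.110076   0.13423992]
time: 27.2
tool_pos: [0.6134, 0.1097, 0.1334]
tool_rot: [0.001, -0.43, 0.903, -0.001]
contact_force: [-0.3, -1.7, 2.4]
[-0.25282798 -1.74196978  2.4019488 ] [-0.2792742  -0.01559925 -0.005043  ] [0.61336787 0.10968742 0.13337329]
```

```bash
m="python3 -m inch"
$m '[{"dx":0,"dy":0,"dz":0.0007,"rx":0,"ry":0,"rz":0.1},{"dx":0,"dy":0,"dz":0.0014,"rx":0,"ry":0,"rz":0.2},{"dx":0,"dy":0,"dz":0.0021,"rx":0,"ry":0,"rz":0.3},{"dx":0,"dy":0,"dz":0.0028,"rx":0,"ry":0,"rz":0.4}]' | head -4
python3 -c "
from plant import state;s=state();print(s['contact_force'],s['ft_torque'],s['tool_pos'])"
$m '[{"dx":0,"dy":0,"dz":0.0005,"rx":0,"ry":0,"rz":0.1},{"dx":0,"dy":0,"dz":0.001,"rx":0,"ry":0,"rz":0.2},{"dx":0,"dy":0,"dz":0.0015,"rx":0,"ry":0,"rz":0.3},{"dx":0,"dy":0,"dz":0.002,"rx":0,"ry":0,"rz":0.4}]' | head -4
python3 -c "
from plant import state;s=state();print(s['contact_force'],s['ft_torque'],s['tool_pos'],s['joint_pos'][5])"
```

```text
time: 27.6
tool_pos: [0.6132, 0.1095, 0.1314]
tool_rot: [0.001, -0.144, 0.99, -0.001]
contact_force: [-1.9, -2.4, 6.6]
[-1.93797104 -2.43337623  6.6184393 ] [-0.52772799  0.32242989  0.01449315] [0.61319055 0.10948176 0.1314186 ]
time: 28.0
tool_pos: [0.6131, 0.1096, 0.1298]
tool_rot: [0.001, 0.155, 0.988, -0.0]
contact_force: [-1.5, -2.5, 5.8]
[-1.45877011 -2.47380372  5.83157397] [-0.38357582  0.34716884 -0.00904892] [0.61307737 0.10958154 0.12981161] -1.2014983142120017
```

```bash
m="python3 -m inch"
p='from plant import state;s=state();print(s["contact_force"],s["ft_torque"],s["tool_pos"],s["joint_pos"][5])'
$m '[{"dx":0,"dy":0,"dz":0,"rx":0,"ry":0,"rz":0},{"dx":0,"dy":0,"dz":0,"rx":0,"ry":0,"rz":0},{"dx":0,"dy":0,"dz":0,"rx":0,"ry":0,"rz":0}]' >/dev/null; python3 -c "$p"
$m '[{"dx":0,"dy":0,"dz":0,"rx":0,"ry":0,"rz":0.1},{"dx":0,"dy":0,"dz":0,"rx":0,"ry":0,"rz":0.2},{"dx":0,"dy":0,"dz":0,"rx":0,"ry":0,"rz":0.3}]' >/dev/null; python3 -c "$p"
$m '[{"dx":0,"dy":0,"dz":0,"rx":0,"ry":0,"rz":0},{"dx":0,"dy":0,"dz":0,"rx":0,"ry":0,"rz":0},{"dx":0,"dy":0,"dz":0,"rx":0,"ry":0,"rz":0}]' >/dev/null; python3 -c "$p"
```

```text
[-2.05113026 -1.33475613  5.98056921] [-0.22149664  0.36359991 -0.02762566] [0.61284597 0.1099427  0.12968472] -1.2074787849489654
[ 0.05194017 -0.63011042  4.11591127] [-0.25854846  0.11851041  0.02535292] [0.61304189 0.10992231 0.12934943] -0.7515258438642408
[ 1.22717204 -0.07745814  5.26022291] [-0.01752702  0.02743332 -0.01759723] [0.61298108 0.11016757 0.12905804] -0.7596767260310612
```

```bash
m="python3 -m inch"
p='from plant import state;s=state();print(s["contact_force"],s["ft_torque"],s["tool_pos"],s["joint_pos"][5])'
$m '[{"dx":0,"dy":0,"dz":0.0002,"rx":0,"ry":0,"rz":0.1},{"dx":0,"dy":0,"dz":0.0004,"rx":0,"ry":0,"rz":0.2},{"dx":0,"dy":0,"dz":0.0006,"rx":0,"ry":0,"rz":0.3},{"dx":0,"dy":0,"dz":0.0006,"rx":0,"ry":0,"rz":0.3}]' >/dev/null; python3 -c "$p"
$m '[{"dx":0,"dy":0,"dz":0.0002,"rx":0,"ry":0,"rz":0.1},{"dx":0,"dy":0,"dz":0.0004,"rx":0,"ry":0,"rz":0.2},{"dx":0,"dy":0,"dz":0.0004,"rx":0,"ry":0,"rz":0.2}]' >/dev/null; python3 -c "$p"
```

```text
[ 0.39455265 -0.99909264  6.5898988 ] [-0.09482984  0.11097391 -0.01582654] [0.61301885 0.10996985 0.1288053 ] -0.30674529986095705
[-0.06354702 -0.18835536  5.87950209] [-0.15959031  0.14316364 -0.03544301] [0.61299825 0.10995083 0.12854584] -0.00673274586564379
```

```bash
m="python3 -m inch"
p='from plant import state;s=state();print(s["contact_force"],s["ft_torque"],s["tool_pos"],s["joint_pos"][5])'
$m '[{"dx":0,"dy":0,"dz":0,"rx":0,"ry":0,"rz":0.1},{"dx":0,"dy":0,"dz":0,"rx":0,"ry":0,"rz":0.2},{"dx":0,"dy":0,"dz":0,"rx":0,"ry":0,"rz":0.2},{"dx":0,"dy":0,"dz":0,"rx":0,"ry":0,"rz":0.2}]' >/dev/null; python3 -c "$p"
$m '[{"dx":0,"dy":0,"dz":0.0003,"rx":0,"ry":0,"rz":0.1},{"dx":0,"dy":0,"dz":0.0006,"rx":0,"ry":0,"rz":0.2},{"dx":0,"dy":0,"dz":0.0006,"rx":0,"ry":0,"rz":0.2}]' >/dev/null; python3 -c "$p"
```

```text
[-0.72550278  1.22178821  5.14700239] [ 0.01802999  0.11978069 -0.11306016] [0.61280049 0.11023949 0.12816244] 0.28961547169454915
[0.85710183 1.05468348 4.42657145] [ 0.10488025 -0.08873319 -0.17547995] [0.61280119 0.1102397  0.12739525] 0.5900725020150859
```

```bash
m="python3 -m inch"
p='from plant import state;s=state();print(s["contact_force"],s["ft_torque"],s["tool_pos"],s["joint_pos"][5])'
$m '[{"dx":0,"dy":0,"dz":0,"rx":0,"ry":0,"rz":0},{"dx":0,"dy":0,"dz":0,"rx":0,"ry":0,"rz":0},{"dx":0,"dy":0,"dz":0,"rx":0,"ry":0,"rz":0},{"dx":0,"dy":0,"dz":0,"rx":0,"ry":0,"rz":0}]' 1
$m '[{"dx":0,"dy":0,"dz":-0.005,"rx":0,"ry":0,"rz":0},{"dx":0,"dy":0,"dz":-0.03,"rx":0,"ry":0,"rz":0},{"dx":0,"dy":0,"dz":-0.08,"rx":0,"ry":0,"rz":0},{"dx":0,"dy":0,"dz":-0.14,"rx":0,"ry":0,"rz":0},{"dx":0,"dy":0,"dz":-0.14,"rx":0,"ry":0,"rz":0}]'; python3 -c "$p"
python3 - <<'E'
from h import *
goto([.45,.30,.25],0)
E
```

```text
time: 30.7
tool_pos: [0.6119, 0.1099, 0.1263]
tool_rot: [-0.0, 0.868, 0.496, -0.0]
contact_force: [0.3, -0.8, -0.1]
gripper_width: 1.0
grasp_force: 0.0
time: 31.2
tool_pos: [0.6164, 0.1102, 0.249]
tool_rot: [0.003, 0.869, 0.495, 0.007]
contact_force: [0.2, 0.3, 0.6]
gripper_width: 1.001
grasp_force: 0.0
[0.15094293 0.30342406 0.58137091] [-0.0175774  -0.0314931   0.00679231] [0.61635531 0.11016379 0.2489721 ] 0.5919223435023169
at [0.6164 0.1102 0.249 ] shift/parts [ 0.0985 -0.2997 -0.0043] |mm| 252 turn [ 0.01   -0.0035 -0.356 ] deg 31
```

```bash
m="python3 -m inch"
$m '[{"dx":0.02,"dy":-0.06,"dz":0,"rx":0,"ry":0,"rz":0},{"dx":0.04,"dy":-0.12,"dz":0,"rx":0,"ry":0,"rz":0},{"dx":0.06,"dy":-0.18,"dz":0,"rx":0,"ry":0,"rz":0},{"dx":0.08,"dy":-0.24,"dz":0,"rx":0,"ry":0,"rz":0},{"dx":0.1,"dy":-0.3,"dz":0,"rx":0,"ry":0,"rz":0}]' |head -2
$m '[{"dx":0,"dy":0,"dz":0,"rx":0,"ry":0,"rz":0},{"dx":0,"dy":0,"dz":0,"rx":0,"ry":0,"rz":0},{"dx":0,"dy":0,"dz":0,"rx":0,"ry":0,"rz":0},{"dx":0,"dy":0,"dz":0,"rx":0,"ry":0,"rz":0}]' |head -3
python3 - <<'E'
from h import *
S=6;b=lambda x,y,z0,z1:np.array([[i*x,j*y,k] for i in(-1,1) for j in(-1,1) for k in(z0,z1)])/1e3
red=[b(16,17,9,38),b(32,6.5,13,41)]
for c in("top","scene"):
    x=optics.grab_frame(c)[:,:,::-1].copy();cv2.imwrite(f"pics/raw_{c}9.png",x)
    u,v=np.round(proj(c,[[.612,.111,.135]])[0]).astype(int)
    g=cv2.resize(x[v-25:v+25,u-25:u+25],None,fx=S,fy=S,interpolation=cv2.INTER_CUBIC).astype(int)
    m=((g[:,:,2]>70)&(g[:,:,2]>1.9*g[:,:,1])).astype(np.uint8)
    cs,_=cv2.findContours(m,cv2.RETR_EXTERNAL,cv2.CHAIN_APPROX_NONE);k=max(cs,key=cv2.contourArea);M=np.zeros_like(m);cv2.drawContours(M,[k],-1,1,-1)
    def cost(q):
        r=np.zeros_like(M)
        for Q in red: cv2.fillConvexPoly(r,cv2.convexHull(np.round((proj(c,place(Q,*q,z=.1145))+.5-[u-25,v-25])*S).astype(np.int32)),1)
        return 1-(r&M).sum()/(r|M).sum()
    o=min((minimize(lambda k:cost([.612+k[0]*.01,.111+k[1]*.01,k[2]]),[0,0,a],method="Nelder-Mead",options=dict(initial_simplex=np.array([[0,0,a],[1,0,a],[0,1,a],[0,0,a+.3]]))) for a in(-1.3,-.6,0,.6,1.3)),key=lambda k:k.fun)
    print(c,np.round([.612+o.x[0]*.01,.111+o.x[1]*.01,o.x[2]],4),round(o.fun,3))
    f=fit({c:grad(x)},rect(124,174,18),np.array([.612,.111,-.02]),z=.0765,r=(.01,.01,.05));print("cover",np.round(f[0],4))
E
```

```text
time: 31.7
tool_pos: [0.4472, 0.2999, 0.2395]
time: 32.1
tool_pos: [0.4495, 0.2977, 0.239]
tool_rot: [0.0, 0.869, 0.494, 0.0]
top [0.6156 0.1115 0.954 ] 0.256
cover [ 0.6141  0.1105 -0.0204]
scene [0.6078 0.111  0.7254] 0.351
cover [ 0.6101  0.112  -0.0186]
```

```bash
python3 -c "
from plant import ticket;print(ticket.job_done())"
```

```text
the job is handed in; nothing more can be done
None
```

The job is handed in at about 32 s of the 72 s; no verdict came back. The cover sits on the gasket with the red wing nut spun down on it: about 2.5 mm of gasket travel and rising torque, roughly 13 N by my estimate. I never reached for the bottle or pliers, but did not re-measure them.

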